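# Cap the laundry bottles again

### The job

The rinsed dosing caps have dried: put the four coloured dosing caps from the drying mat back on the laundry bottles, each mouth down over the pouring spout of the bottle of its own colour so that it sits right down on the shoulder, and leave the bottles standing upright where they are. The amber bottle still has to be filled, so leave it open and do not move it or its small black cap.

Things in the scene. Friction and masses are not known exactly. Their poses are not given: they have to be found in the camera images.
- blue_cap: Blue dosing cap: loose slip-on plastic cup, no thread, standing mouth down on the grey drying mat (3 mm thick). Round, 54 mm across at the closed top, 52 mm at the mouth, 45 mm tall, 3 mm wall, inside 41 mm deep, about 30 g. Origin: centre of its mouth (lower edge as it stands); z up to the closed end. Yaw does not matter.
- pink_cap: Pink dosing cap: loose slip-on plastic cup, no thread, standing mouth down on the grey drying mat (3 mm thick). Round, 54 mm across at the closed top, 52 mm at the mouth, 45 mm tall, 3 mm wall, inside 41 mm deep, about 30 g. Origin: centre of its mouth (lower edge as it stands); z up to the closed end. Yaw does not matter.
- green_cap: Green dosing cap: loose slip-on plastic cup, no thread, standing mouth down on the grey drying mat (3 mm thick). Round, 54 mm across at the closed top, 52 mm at the mouth, 45 mm tall, 3 mm wall, inside 41 mm deep, about 30 g. Origin: centre of its mouth (lower edge as it stands); z up to the closed end. Yaw does not matter.
- yellow_cap: Yellow dosing cap: loose slip-on plastic cup, no thread, standing mouth down on the grey drying mat (3 mm thick). Round, 54 mm across at the closed top, 52 mm at the mouth, 45 mm tall, 3 mm wall, inside 41 mm deep, about 30 g. Origin: centre of its mouth (lower edge as it stands); z up to the closed end. Yaw does not matter.
- blue_bottle: Blue laundry bottle: round straight bottle, 72 mm across; opaque, upright, loose, about 0.7 kg, tips if pushed near the top. Flat round shoulder 62 mm across, 150 mm above the base; on it a pale spout 28 mm tall, 28 mm wide, tapering to 18 mm at the tip. A seated cap's mouth rests on the shoulder, 150 mm above the base. Origin: centre of the base; z up the spout's axis.
- pink_bottle: Pink laundry bottle: round bottle with a slight waist, 72 mm across; opaque, upright, loose, about 0.7 kg, tips if pushed near the top. Flat round shoulder 62 mm across, 140 mm above the base; on it a pale spout 28 mm tall, 28 mm wide, tapering to 18 mm at the tip. A seated cap's mouth rests on the shoulder, 140 mm above the base. Origin: centre of the base; z up the spout's axis.
- green_bottle: Green laundry bottle: flattened canister, 62 x 80 mm in plan with rounded corners; opaque, upright, loose, about 0.7 kg, tips if pushed near the top. Flat round shoulder 62 mm across, 130 mm above the base; on it a pale spout 28 mm tall, 28 mm wide, tapering to 18 mm at the tip. A seated cap's mouth rests on the shoulder, 130 mm above the base. Origin: centre of the base; z up the spout's axis.
- yellow_bottle: Yellow laundry bottle: round straight bottle, 72 mm across; opaque, upright, loose, about 0.7 kg, tips if pushed near the top. Flat round shoulder 62 mm across, 145 mm above the base; on it a pale spout 28 mm tall, 28 mm wide, tapering to 18 mm at the tip. A seated cap's mouth rests on the shoulder, 145 mm above the base. Origin: centre of the base; z up the spout's axis.
- amber_bottle: The empty amber glass bottle, open, standing upright among the others: 70 mm across, 150 mm tall, narrow neck 26 mm wide. To be left where it is. Origin: centre of the base; z up.
- black_cap: The amber bottle's small black screw cap, standing mouth down on the drying mat among the dosing caps: 32 mm across, 20 mm tall. To be left where it is. Origin: centre of its underside; z up.
There are look-alikes about, which are no part of the job. Leave any grey look-alike of the yellow_bottle alone.

How it is judged (in metres and radians):
At the end, for the whole second after the job is handed in: Each coloured cap rests, released, upright and still, on its own colour's bottle: within 13 mm of its axis, mouth within 5 mm of the shoulder. The four bottles are upright, moved less than 50 mm; amber bottle and black cap upright, moved less than 25 mm (horizontal distance between blue_cap and blue_bottle below 0.013 m and z of blue_cap in the frame of blue_bottle between 0.144 and 0.155 m and angle between each of blue_cap, pink_cap, green_cap, yellow_cap's own z axis and vertical below 0.12 rad and linear speed of each of blue_cap, blue_bottle, pink_cap, pink_bottle, green_cap, green_bottle, yellow_cap, yellow_bottle below 0.02 m/s and angle between each of blue_bottle, pink_bottle, green_bottle, yellow_bottle's own z axis and vertical below 0.1 rad and distance of each of blue_bottle, pink_bottle, green_bottle, yellow_bottle from where it was at the start of the episode below 0.05 m and horizontal distance between pink_cap and pink_bottle below 0.013 m and z of pink_cap in the frame of pink_bottle between 0.134 and 0.145 m and horizontal distance between green_cap and green_bottle below 0.013 m and z of green_cap in the frame of green_bottle between 0.124 and 0.135 m and horizontal distance between yellow_cap and yellow_bottle below 0.013 m and z of yellow_cap in the frame of yellow_bottle between 0.139 and 0.15 m and distance of each of amber_bottle, black_cap from where it was at the start of the episode below 0.025 m and angle between each of amber_bottle, black_cap's own z axis and vertical below 0.15 rad); the robot touches nothing.
It fails at once if a bottle is knocked over (angle between any of blue_bottle, pink_bottle, amber_bottle, green_bottle, yellow_bottle's own z axis and vertical above 0.6 rad).
It fails at once if the amber bottle or its black cap is moved away (40 mm or more) (distance of any of amber_bottle, black_cap from where it was at the start of the episode above 0.04 m).
It also fails if it takes over 99 s, if anything falls off the work surface, if the arm or the gripper's body presses on something with over 40 N, if the wrist force passes 120 N, or if a joint passes its speed limit or range.

### The arm

A 6-joint arm with a two-finger parallel gripper is mounted at the origin on the work surface. World frame = base frame: x ahead of the robot, y to its left, z up, the work surface at z = 0. Lengths are in m, angles in degrees, forces in N, time in s.
With the tool pointing down it reaches from about 0.35 to 0.875 m from the base axis. Payload 4.2 kg.
Tool frame: the origin (TCP) lies at the very end of the fingers, on their centre line; the grasp point (between the pads) lies behind it (r.grip_point_offset is the z of the grasp point in the tool frame, in m); z points along the fingers, y is the direction in which the jaws open and shut (so a half turn about z gives the same grasp; the last joint's range is limited). The gripper opens to 87 mm and grips with 3 to 60 N. Pads are 19 mm wide; open, the fingers measure 117 mm over their backs; the gripper's body (75 mm by 190 mm) begins 51 mm behind the grasp point.
Start: joints at [83.113, 22.042, 0.453, 0, -68.411, -14.817], TCP at [0.231, 0.581, 0.188] pointing down, gripper open.
Joint ranges: [-179.83, 179.83], [-69.29, 118.12], [-61.27, 80.66], [-181.25, 117.63], [-171.15, -9.14], [-177.46, 177.46]. Speed limits (degrees/s): [159.86, 159.86, 180, 180, 180, 180].

### API

Orientations are given as a 3x3 rotation matrix whose columns are the frame's x, y, z axes.
In Python, from station import r, capture, workorder gives the robot as it stands. The module is installed in compiled form; this text tells all that it offers.
- The arm moves only by the shell command python3 -m crank 'ROWS'. ROWS is JSON, a list of rows, each an object with "delta_rot": the turn, a rotation vector about the tool's x, y, z in rad, a list of three; "linear": the shift along the tool's x, y, z in m, a list of three; "gripper": the opening in per cent of the stroke, from 0 (shut) to 100 (fully open). A call has 1 to 10 rows; each row shifts and turns the commanded pose from where the row before left it, along the tool's axes as they then stand; what a row does not reach is not made up. A row lasts 1/8 s, in which the tool goes at most 62.5 mm and 10.7 degrees, less where a joint would pass 70% of its speed; a pose out of reach is approached as far as the arm can. A call is refused whole if a number of a shift passes 0.0625 or a number of a turn 0.188, either way. A call with a gripper value outside its range is refused whole. The fingers move at their own pace and stop on an object; the grip force is fixed at half the most. Time passes only in rows, so rows that do not move let the fingers close. It gives the time, the measured TCP pose, the force and the opening at its end, in the units of the state.
- r.sense(): the state, without advancing time (a new reading comes with each control period).
- capture(name): name is "scene" or "top" or "wrist"; returns a dict with "img" (420x560x3 uint8, blue, green, red), "fx", "fy", "cx", "cy" (pixels), "world_from_camera" (4x4, takes a point from camera to world coordinates). Camera axes: x right, y down, z forward; pixel columns grow to the right and rows downward; lengths in m; the calibration is good to about 2 mm. The wrist camera is an equidistant fisheye: a pixel r from the principal point sees the ray r / f radians off the axis. A picture is of the moment at which its call begins. There is no depth.
- workorder.finish_job(): hands the job in, once; it reports no verdict.
The state is a dict: "time_s": time; "joints": joint angles; "joint_velocities": joint speeds; "effort": joint torques, N m; "tcp_pos": TCP position; "ee_rot": TCP orientation; "wrist_force": force on the tool from outside, world axes, zero at the start; "moment": the same for the moment, N m; "gripper_width": opening from 0.0 (shut) to 1.0 (fully open).
Only numpy, scipy, OpenCV 4.12 (cv2) and the standard library are available. Lean on these libraries where they do the work, as an engineer would, in place of code of your own. Each camera call takes 0.05 s, during which the arm holds its last target.

## Working session

There is one attempt and no reset: what is moved stays moved. The work goes in short steps, Python scripts to look and compute and a shell command to move; the robot and the scene stay as the last step left them, time stands still between calls to the robot, and variables do not carry over. Pictures are saved under pics/ and viewed, and the job is handed in when it is done.

```bash
mkdir -p pics
cat > h.py <<'E'
import numpy as np, cv2
from station import r, capture
def snap(n,tag):
    c=capture(n); cv2.imwrite(f'pics/{tag}.png',c['img']); np.save(f'pics/{tag}.npy',c,allow_pickle=True); return c
def ld(tag): return np.load(f'pics/{tag}.npy',allow_pickle=True).item()
def ray(c,u,v,fish=False):
    x=(u-c['cx'])/c['fx'];y=(v-c['cy'])/c['fy']
    if fish:
        t=np.hypot(x,y); s=np.sin(t)/t if t>1e-9 else 1; d=np.array([x*s,y*s,np.cos(t)])
    else: d=np.array([x,y,1.])
    T=c['world_from_camera']; return T[:3,3],T[:3,:3]@d
def onz(c,u,v,z,fish=False):
    o,d=ray(c,u,v,fish); return (o+d*(z-o[2])/d[2]).round(4)
E
python3 - <<'E'
from h import *
for n in['scene','top','wrist']:
    c=snap(n,n+'0'); print(n,c['fx'],c['cx'],c['cy'],c['world_from_camera'].round(3).tolist())
s=r.sense();print(s,r.grip_point_offset)
E
```

```text
scene 444.99305419833235 281.465617559598 206.2799591267783 [[0.531, 0.582, -0.616, 0.991], [0.847, -0.375, 0.377, -0.329], [-0.012, -0.722, -0.692, 0.652], [0.0, 0.0, 0.0, 1.0]]
top 430.41184089822883 276.4950396186428 199.06817085580755 [[-0.002, -0.988, 0.156, 0.338], [-1.0, 0.006, 0.022, -0.034], [-0.023, -0.156, -0.987, 0.991], [0.0, 0.0, 0.0, 1.0]]
wrist 325.19226210127806 282.55680259179286 210.47345614894843 [[-0.37, -0.885, -0.283, 0.309], [-0.929, 0.354, 0.11, 0.548], [0.003, 0.303, -0.953, 0.384], [0.0, 0.0, 0.0, 1.0]]
{'time_s': 0.15, 'joints': array([ 8.31140563e+01,  2.20810837e+01,  3.97628103e-01, -2.02735990e-02,
       -6.84130152e+01, -1.48173713e+01]), 'joint_velocities': array([-0.11917737, -0.09753017,  0.208131  ,  0.05713376,  0.03730608,
       -0.06972745]), 'effort': array([ 3.03660963e-04, -3.91052878e+01,  1.87587798e+01,  4.22230259e+00,
        1.24067054e-02, -1.41723085e-04]), 'tcp_pos': array([0.23091704, 0.58021357, 0.18680611]), 'ee_rot': array([[ 9.29062955e-01, -3.69921271e-01, -5.28514894e-04],
       [-3.69921631e-01, -9.29061528e-01, -1.63211758e-03],
       [ 1.12732155e-04,  1.71184908e-03, -9.99998528e-01]]), 'wrist_force': array([-0.12664836,  0.15405908, -0.40298759]), 'moment': array([-0.02100633, -0.03162095,  0.00605463]), 'gripper_width': 1.0003051505528693} -0.0187
```

View pics/scene0.png

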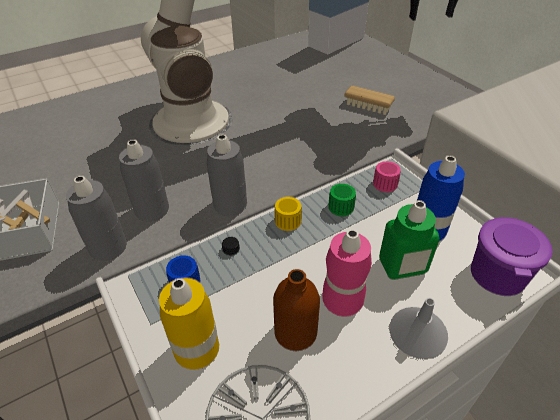

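View pics/top0.png

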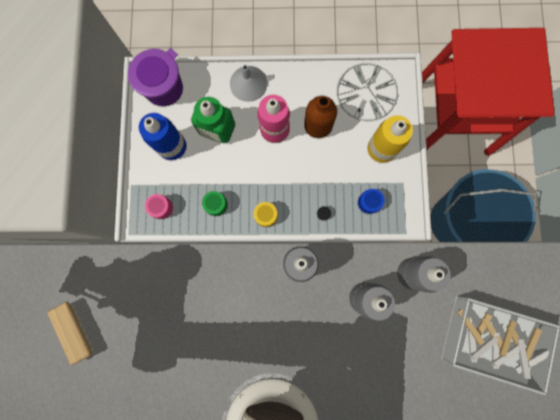

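View pics/wrist0.png

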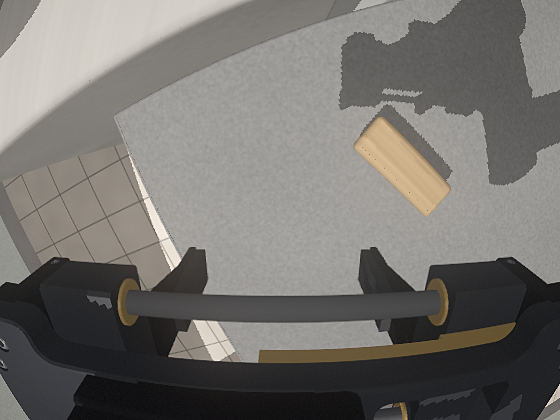

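The scene view shows the mat strip with the caps: blue (183,270), black (230,245), yellow (288,212), green (342,198) and pink (387,176). The bottles stand behind it: yellow (180,285), amber (297,280), pink (351,240), green (418,212) and blue (450,165). The grey look-alikes are on the robot's side. The top view shows the same things. Next I zoom in and triangulate.

Run:
```python
from h import *
t=ld('top0');s=ld('scene0')
a=cv2.resize(t['img'][60:240,120:430],None,fx=2.5,fy=2.5,interpolation=cv2.INTER_CUBIC)
b=cv2.resize(s['img'][140:380,130:480],None,fx=2.2,fy=2.2,interpolation=cv2.INTER_CUBIC)
cv2.imwrite('pics/za.png',a);cv2.imwrite('pics/zb.png',b)
def tri(p,q):
    o1,d1=ray(t,*p);o2,d2=ray(s,*q);d1=d1/np.linalg.norm(d1);d2=d2/np.linalg.norm(d2)
    A=np.c_[d1,-d2];k=np.linalg.lstsq(A,o2-o1,rcond=None)[0]
    P=o1+k[0]*d1;Q=o2+k[1]*d2;return ((P+Q)/2).round(4),np.linalg.norm(P-Q).round(4)
for n,p,q in [('yel',(401,127),(180,285)),('pink',(272,104),(351,237)),('green',(207,105),(418,209)),('blue',(151,123),(450,160)),('amb',(324,101),(297,274)),('black',(324,212),(231,243)),('traycornerBL',(120,240),(398,152)),('g0',(301,264),(222,140))]: print(n,*tri(p,q))
```

```text
yel [ 0.6123 -0.2605  0.166 ] 0.0037
pink [ 0.6644 -0.0073  0.1593] 0.0019
green [0.668  0.1275 0.1494] 0.0006
blue [0.624  0.2362 0.1734] 0.0046
amb [ 0.6733 -0.1118  0.1524] 0.0017
black [ 0.4616 -0.119   0.0208] 0.0014
traycornerBL [0.4038 0.3547 0.0031] 0.0104
g0 [ 0.3439 -0.0615  0.165 ] 0.0
```

View pics/za.png

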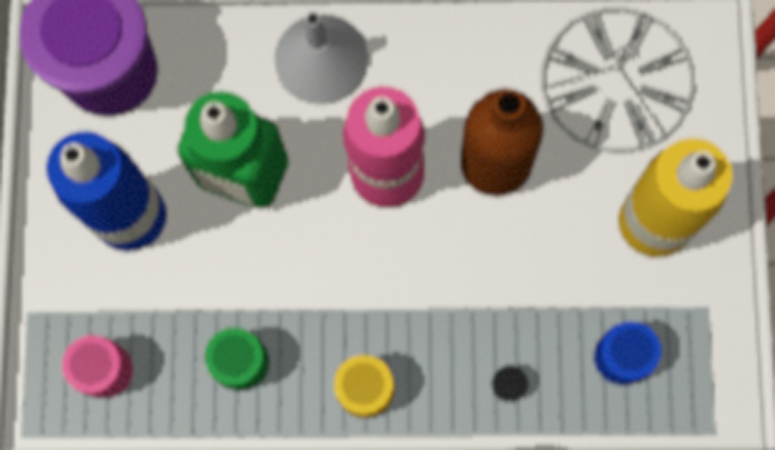

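View pics/zb.png

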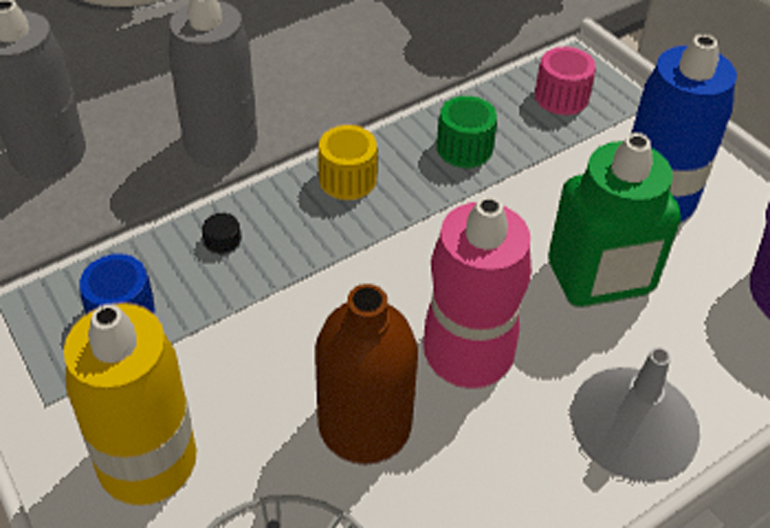

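Run:
```python
from h import *
t=ld('top0');s=ld('scene0')
for n,z,p,q in [('yel',.173,(401,127),(180,285)),('pink',.168,(272,104),(351,237)),('green',.158,(206.5,105.5),(418,208)),('blue',.178,(149.5,123),(450,160)),('amb',.15,(324,101),(297,274))]: print(n,onz(t,*p,z),onz(s,*q,z))
# caps: mask, top face edges = min enclosing; use contours
hsv=cv2.cvtColor(t['img'],cv2.COLOR_BGR2HSV)
for n,c,lo,hi in [('pink',(158,206),150,178),('green',(214,203),55,85),('yellow',(265,213),18,35),('blue',(371,201),105,130)]:
    m=cv2.inRange(hsv,(lo,110,50),(hi,255,255)); w=np.zeros_like(m); w[c[1]-22:c[1]+22,c[0]-22:c[0]+22]=1; m=m*w
    cs=max(cv2.findContours(m,0,1)[0],key=cv2.contourArea); x,y,ww,hh=cv2.boundingRect(cs)
    (u,v),rad=cv2.minEnclosingCircle(cs); print(n,(x,y,ww,hh),u,v,rad,onz(t,u,v,.04),'size',2*rad*0.95/430)
print('pts',[onz(s,*q,.048) for q in [(387,167),(342,188),(288,205),(182,264)]])
```

```text
yel [ 0.6094 -0.2603  0.173 ] [ 0.6186 -0.2598  0.173 ]
pink [ 0.6615 -0.0068  0.168 ] [ 0.6698 -0.0139  0.168 ]
green [0.6638 0.127  0.158 ] [0.6718 0.121  0.158 ]
blue [0.6208 0.2357 0.178 ] [0.6281 0.2336 0.178 ]
amb [ 0.6739 -0.1127  0.15  ] [ 0.6721 -0.1099  0.15  ]
pink (145, 195, 28, 23) 158.53424072265625 206.51370239257812 13.693469047546387 [0.4732 0.2525 0.04  ] size 0.060506026024042175
green (202, 191, 25, 24) 214.5 203.0 12.619529724121094 [0.4805 0.1265 0.04  ] size 0.05576071273448855
yellow (254, 202, 24, 25) 265.47369384765625 214.0 12.515901565551758 [0.4551 0.0121 0.04  ] size 0.05530282087104264
blue (358, 189, 27, 25) 370.875 200.75 13.558423042297363 [ 0.4836 -0.2225  0.04  ] size 0.05990931111712788
pts [array([0.4725, 0.2562, 0.048 ]), array([0.4742, 0.1332, 0.048 ]), array([0.4567, 0.0132, 0.048 ]), array([ 0.4818, -0.2215,  0.048 ])]
```

```bash
python3 -m crank '[{"linear":[0,0,-0.056],"delta_rot":[0,0,0],"gripper":100},{"linear":[0,0,-0.056],"delta_rot":[0,0,-0.126],"gripper":100},{"linear":[0,0,0],"delta_rot":[0,0,-0.126],"gripper":100},{"linear":[0,0,0],"delta_rot":[0,0,-0.127],"gripper":100},{"linear":[0.04,0.06,0],"delta_rot":[0,0,0],"gripper":100},{"linear":[0.04,0.06,0],"delta_rot":[0,0,0],"gripper":100},{"linear":[0.04,0.06,0],"delta_rot":[0,0,0],"gripper":100},{"linear":[0.04,0.06,0],"delta_rot":[0,0,0],"gripper":100},{"linear":[0.04,0.06,0],"delta_rot":[0,0,0],"gripper":100},{"linear":[0.04,0.06,0],"delta_rot":[0,0,0],"gripper":100}]'; python3 -m crank '[{"linear":[0,0.03,0],"delta_rot":[0,0,0],"gripper":100},{"linear":[0,0,0],"delta_rot":[0,0,0],"gripper":100},{"linear":[0,0,0],"delta_rot":[0,0,0],"gripper":100}]'
python3 - <<'E'
from h import *
c=snap('wrist','w1'); s=r.sense(); print(s['tcp_pos'],s['ee_rot'].round(3),s['joints'],s['time_s']); print(c['world_from_camera'].round(3))
E
```

```text
time_s: 1.4
tcp_pos: [0.4398, 0.2668, 0.2996]
ee_rot: [[1.0, 0.001, -0.0], [0.001, -1.0, 0.0], [-0.0, -0.0, -1.0]]
wrist_force: [0.5, -0.2, -0.2]
gripper_width: 1.003
time_s: 1.78
tcp_pos: [0.4391, 0.2391, 0.2996]
ee_rot: [[1.0, 0.0, -0.0], [0.0, -1.0, 0.0], [-0.0, -0.0, -1.0]]
wrist_force: [-0.4, -0.3, -0.4]
gripper_width: 1.001
[0.43904387 0.23944052 0.29950521] [[ 1.     0.001 -0.   ]
 [ 0.001 -1.     0.   ]
 [-0.    -0.    -1.   ]] [ 4.72360625e+01  6.10017555e+00 -5.02833262e+00 -8.18897903e-03
 -7.88724878e+01  4.28279120e+01] 1.825
[[-0.    -0.953 -0.304  0.524]
 [-1.     0.    -0.     0.238]
 [ 0.001  0.304 -0.953  0.497]
 [ 0.     0.     0.     1.   ]]
```

View pics/w1.png

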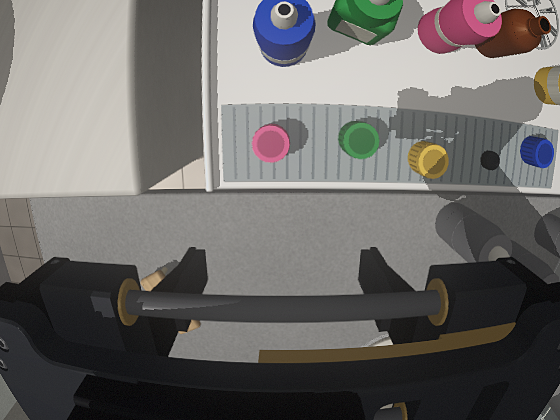

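The wrist view shows the pink cap at about (270,143), green at (360,139), yellow at (429,160), and the blue spout at (285,10). Next I compare these with the top-camera values.

```bash
cat >> h.py <<'E'
R={'pink':(150,178),'green':(55,85),'yellow':(18,35),'blue':(105,130)}
def capw(c,n,u,v,hw=35,smin=110):
    hsv=cv2.cvtColor(c['img'],cv2.COLOR_BGR2HSV); m=cv2.inRange(hsv,(R[n][0],smin,50),(R[n][1],255,255))
    w=np.zeros_like(m); w[max(0,v-hw):v+hw,max(0,u-hw):u+hw]=1; m=m*w
    cs=max(cv2.findContours(m,0,1)[0],key=cv2.contourArea); return cs
E
python3 - <<'E'
from h import *
c=ld('w1')
for n,u,v in [('pink',270,143),('green',360,139),('yellow',428,160)]:
    cs=capw(c,n,u,v,24)
    P=np.array([onz(c,*p[0],.048,True)[:2] for p in cs]).astype(np.float32)
    (x,y),rad=cv2.minEnclosingCircle(P); print(n,cv2.boundingRect(cs),x,y,rad)
for n,z,u,v in [('blue',.178,286,10),('pink',.168,493,10)]: print(n,onz(c,u,v,z,True))
E
```

```text
pink (252, 124, 38, 38) 0.4780561327934265 0.25470542907714844 0.026444604620337486
green (344, 123, 35, 36) 0.48273512721061707 0.12763774394989014 0.025894982740283012
yellow (408, 141, 41, 38) 0.45868971943855286 0.021220004186034203 0.03528948873281479
blue [0.625  0.2345 0.178 ]
pink [ 0.663  -0.0067  0.168 ]
```

```bash
python3 -m crank '[{"linear":[0.037,-0.015,0],"delta_rot":[0,0,0],"gripper":100},{"linear":[0,0,0.06],"delta_rot":[0,0,0],"gripper":100},{"linear":[0,0,0.06],"delta_rot":[0,0,0],"gripper":100},{"linear":[0,0,0.06],"delta_rot":[0,0,0],"gripper":100},{"linear":[0,0,0],"delta_rot":[0,0,0],"gripper":100},{"linear":[0,0,0],"delta_rot":[0,0,0],"gripper":100}]'
python3 - <<'E'
from h import *
c=snap('wrist','w2'); print(r.sense()['tcp_pos'])
E
```

```text
time_s: 2.58
tcp_pos: [0.4778, 0.2556, 0.1219]
ee_rot: [[1.0, 0.002, 0.004], [0.002, -1.0, 0.002], [0.004, -0.002, -1.0]]
wrist_force: [0.1, 0.0, 0.7]
gripper_width: 1.0
[0.47806013 0.25578277 0.12262117]
```

View pics/w2.png

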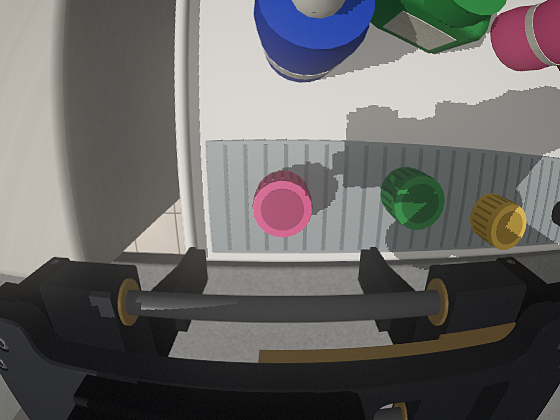

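The pink cap is at (283,207), midway between the fingers (columns 206–360). I descend, then close.

```bash
python3 - <<'E'
from h import *
c=ld('w2'); print(onz(c,283,208,.048,True))
E
python3 -m crank '[{"linear":[0,0,0.055],"delta_rot":[0,0,0],"gripper":100},{"linear":[0,0,0.052],"delta_rot":[0,0,0],"gripper":100},{"linear":[0,0,0],"delta_rot":[0,0,0],"gripper":100},{"linear":[0,0,0],"delta_rot":[0,0,0],"gripper":0},{"linear":[0,0,0],"delta_rot":[0,0,0],"gripper":0},{"linear":[0,0,0],"delta_rot":[0,0,0],"gripper":0},{"linear":[0,0,0],"delta_rot":[0,0,0],"gripper":0},{"linear":[0,0,0],"delta_rot":[0,0,0],"gripper":0}]'
```

```text
[0.4782 0.2541 0.048 ]
time_s: 3.62
tcp_pos: [0.4769, 0.2542, 0.0136]
ee_rot: [[1.0, 0.001, 0.002], [0.001, -1.0, 0.001], [0.002, -0.001, -1.0]]
wrist_force: [0.5, -0.7, 4.5]
gripper_width: 0.513
```

```bash
python3 -m crank '[{"linear":[0,0,0],"delta_rot":[0,0,0],"gripper":0},{"linear":[0,0,0],"delta_rot":[0,0,0],"gripper":0}]'
python3 - <<'E'
from h import *
snap('wrist','w3');snap('scene','s3')
E
```

```text
time_s: 3.88
tcp_pos: [0.4769, 0.254, 0.0136]
ee_rot: [[1.0, 0.001, 0.001], [0.001, -1.0, 0.0], [0.001, -0.0, -1.0]]
wrist_force: [0.2, -1.0, 6.4]
gripper_width: 0.292
```

View pics/w3.png

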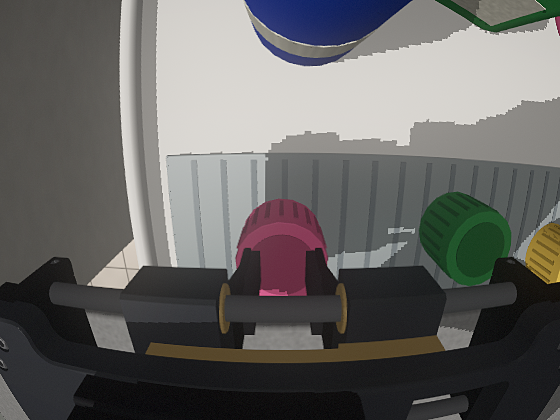

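View pics/s3.png

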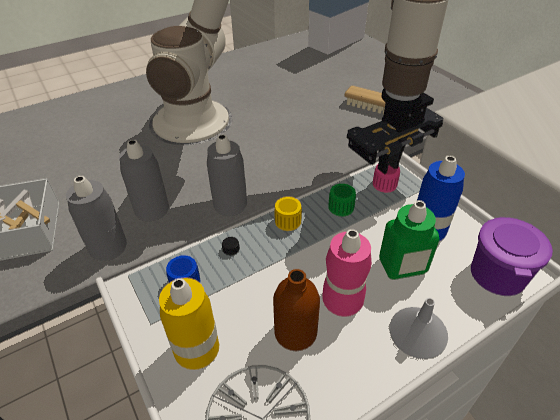

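Run:
```python
from h import *
for k in ['w1','w2','w3']:
    print(k,ld(k)['world_from_camera'][:3,3])
s=ld('s3');c=ld('w3')
cv2.imwrite('pics/zs3.png',cv2.resize(s['img'][120:220,320:460],None,fx=5,fy=5,interpolation=cv2.INTER_CUBIC))
cv2.imwrite('pics/zw3.png',cv2.resize(c['img'][180:340,180:380],None,fx=3.5,fy=3.5,interpolation=cv2.INTER_CUBIC))
# green cap seen in w1,w2,w3: triangulate top center
def tri(L):
    A=np.zeros((3,3));b=np.zeros(3)
    for c,u,v,f in L:
        o,d=ray(c,u,v,f);d/=np.linalg.norm(d);M=np.eye(3)-np.outer(d,d);A+=M;b+=M@o
    return np.linalg.solve(A,b)
print(tri([(ld('w1'),360,139.5,1),(ld('w2'),419,205,1),(ld('w3'),480,253,1)]))
print(tri([(ld('w1'),269,145,1),(ld('w2'),283,208,1)]))
print(tri([(ld('top0'),214.5,203,0),(ld('scene0'),342,188,0)]))
```

```text
w1 [0.52351637 0.23800877 0.49714179]
w2 [0.56145709 0.25436408 0.31978211]
w3 [0.5610234  0.25288637 0.21126815]
[0.48427127 0.13135    0.0546821 ]
[0.47434214 0.25549687 0.03649546]
[0.4793848  0.12584814 0.05486771]
```

View pics/zs3.png

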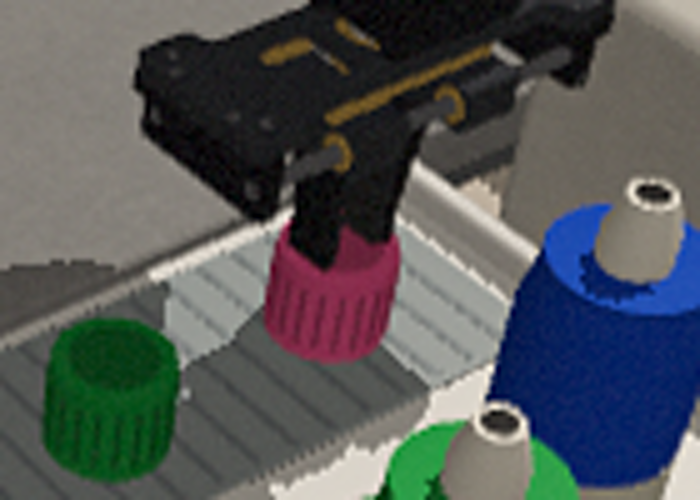

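View pics/zw3.png

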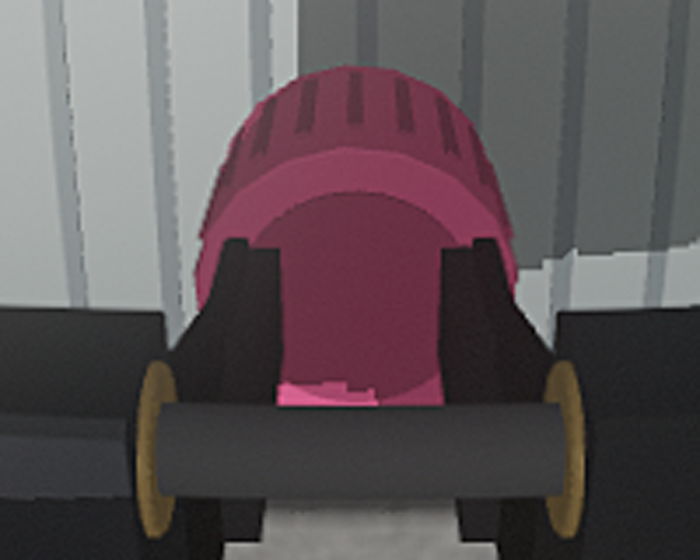

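Run:
```python
from h import *
def proj(c,P,f):
    T=np.linalg.inv(c['world_from_camera']);p=T[:3,:3]@P+T[:3,3]
    if f:
        t=np.arctan2(np.hypot(p[0],p[1]),p[2]);a=t/np.hypot(p[0],p[1]);x,y=p[0]*a,p[1]*a
    else: x,y=p[0]/p[2],p[1]/p[2]
    return round(c['fx']*x+c['cx'],1),round(c['fy']*y+c['cy'],1)
s=r.sense();P=s['tcp_pos'];print(P,s['gripper_width'])
for dz in(0,.02,.04,.05): 
  for dy in (-.0127,.0127): print(dz,dy,proj(ld('w3'),P+[0,dy,dz],1),proj(ld('s3'),P+[0,dy,dz],0))
w=ld('w2')
for dy in(-.0435,.0435): print('w2',proj(w,np.array([.478,.2558+dy,.1226]),1))
for z in(.003,.048): print('cap',z,proj(ld('s3'),np.array([.476,.254,z]),0),proj(ld('w3'),np.array([.476,.254,z]),1))
```

```text
[0.4769104  0.25396747 0.01357604] 0.189982886942345
0 -0.0127 (np.float64(300.0), np.float64(241.4)) (np.float64(380.8), np.float64(182.7))
0 0.0127 (np.float64(261.5), np.float64(241.4)) (np.float64(389.6), np.float64(178.6))
0.02 -0.0127 (np.float64(301.6), np.float64(254.3)) (np.float64(382.1), np.float64(175.7))
0.02 0.0127 (np.float64(259.6), np.float64(254.3)) (np.float64(391.0), np.float64(171.6))
0.04 -0.0127 (np.float64(303.6), np.float64(269.9)) (np.float64(383.5), np.float64(168.5))
0.04 0.0127 (np.float64(257.2), np.float64(269.9)) (np.float64(392.5), np.float64(164.4))
0.05 -0.0127 (np.float64(304.7), np.float64(278.9)) (np.float64(384.2), np.float64(164.8))
0.05 0.0127 (np.float64(255.9), np.float64(278.8)) (np.float64(393.2), np.float64(160.7))
w2 (np.float64(345.8), np.float64(241.3))
w2 (np.float64(215.2), np.float64(241.0))
cap 0.003 (np.float64(384.2), np.float64(184.1)) (np.float64(280.8), np.float64(236.7))
cap 0.048 (np.float64(387.3), np.float64(168.2)) (np.float64(280.4), np.float64(266.8))
```

```bash
python3 -m crank '[{"linear":[0,0,0],"delta_rot":[0,0,0],"gripper":0}]'
python3 - <<'E'
from h import *
c=snap('wrist','w4');s=snap('scene','s4');t=snap('top','t4')
a=cv2.resize(s['img'][120:220,340:440],None,fx=4,fy=4,interpolation=cv2.INTER_CUBIC)
b=cv2.resize(c['img'][180:340,200:360],None,fx=2.5,fy=2.5,interpolation=cv2.INTER_CUBIC)
cv2.imwrite('pics/z4.png',np.hstack([a,b])); print(r.sense()['gripper_width'],r.sense()['wrist_force'])
E
```

```text
time_s: 4.1
tcp_pos: [0.477, 0.254, 0.0136]
ee_rot: [[1.0, 0.001, 0.002], [0.001, -1.0, 0.001], [0.002, -0.001, -1.0]]
wrist_force: [-0.5, -0.3, 5.6]
gripper_width: 0.081
0.018077869300126375 [-0.03533297  0.07452187  5.03527282]
```

View pics/z4.png

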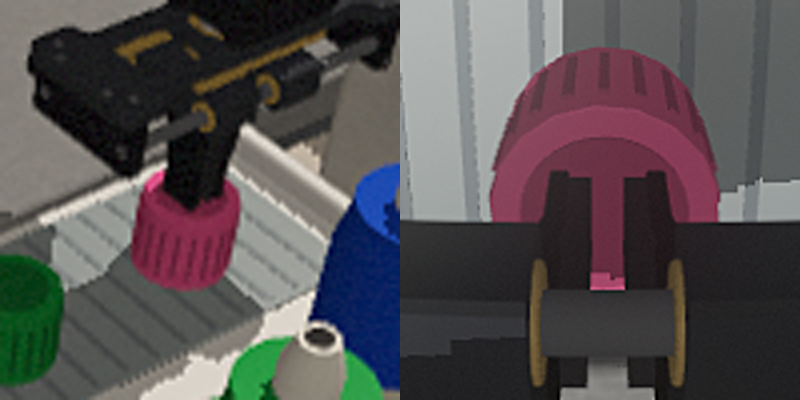

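View pics/t4.png

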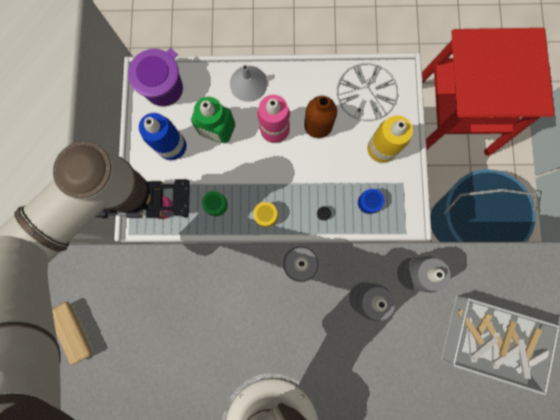

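The fingers closed all the way without gripping, and they seem to sit at the cap's top. I lift and check the fingertip position against the cameras.

```bash
python3 -m crank '[{"linear":[0,0,-0.03],"delta_rot":[0,0,0],"gripper":0},{"linear":[0,0,-0.03],"delta_rot":[0,0,0],"gripper":0},{"linear":[0,0,0],"delta_rot":[0,0,0],"gripper":0},{"linear":[0,0,0],"delta_rot":[0,0,0],"gripper":0}]'
python3 - <<'E'
from h import *
c=snap('wrist','w5');s=snap('scene','s5')
a=cv2.resize(s['img'][100:200,340:440],None,fx=4,fy=4,interpolation=cv2.INTER_CUBIC)
b=cv2.resize(c['img'][180:340,200:360],None,fx=2.5,fy=2.5,interpolation=cv2.INTER_CUBIC)
cv2.imwrite('pics/z5.png',np.hstack([a,b]));
E
```

```text
time_s: 4.75
tcp_pos: [0.4754, 0.2532, 0.0718]
ee_rot: [[1.0, -0.0, -0.002], [-0.0, -1.0, -0.001], [-0.002, 0.001, -1.0]]
wrist_force: [-0.1, -0.1, -0.7]
gripper_width: 0.009
```

View pics/z5.png

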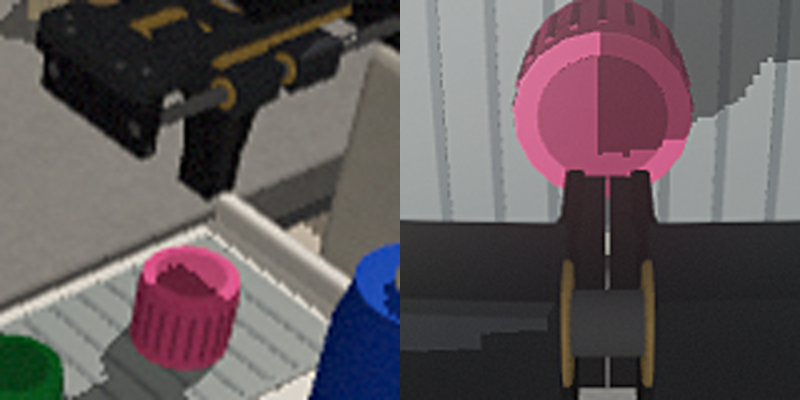

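```bash
cat >> h.py <<'E'
def proj(c,P,f=0):
    T=np.linalg.inv(c['world_from_camera']);p=T[:3,:3]@P+T[:3,3]
    if f:
        t=np.arctan2(np.hypot(p[0],p[1]),p[2]);a=t/np.hypot(p[0],p[1]);x,y=p[0]*a,p[1]*a
    else: x,y=p[0]/p[2],p[1]/p[2]
    return np.array([c['fx']*x+c['cx'],c['fy']*y+c['cy']]).round(1)
E
python3 - <<'E'
from h import *
s=ld('s5')
cv2.imwrite('pics/z5b.png',cv2.resize(s['img'][70:180,330:460],None,fx=6,fy=5.4,interpolation=cv2.INTER_CUBIC))
P=np.array([.4754,.2532,.0718])
for dz in(0,.03,.035): print(dz,[proj(s,P+[x,0,dz]) for x in(-.0095,.0095)])
for dz in(.07,.085,.1): print('body',dz,[proj(s,P+[x,y,dz]) for x in(-.0375,.0375) for y in (-.095,.095)])
E
```

```text
0 [array([385.5, 157.1]), array([391.6, 161.7])]
0.03 [array([387.7, 145.5]), array([394. , 150.1])]
0.035 [array([388.1, 143.6]), array([394.4, 148.2])]
body 0.07 [array([344.7, 137.5]), array([415.4, 109.3]), array([369.5, 157. ]), array([441.9, 125.8])]
body 0.085 [array([345.3, 131.1]), array([416.8, 103.1]), array([370.6, 150.5]), array([443.7, 119.5])]
body 0.1 [array([346. , 124.6]), array([418.2,  96.7]), array([371.6, 143.9]), array([445.5, 113. ])]
```

View pics/z5b.png

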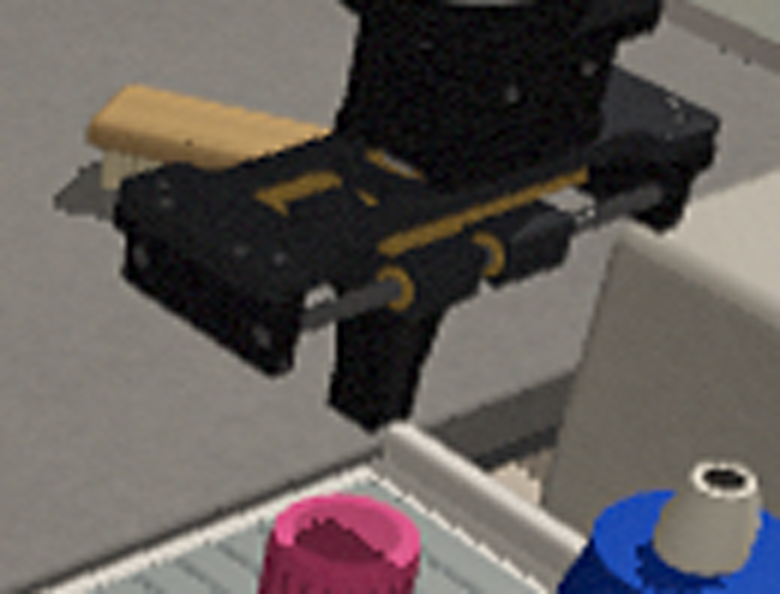

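Scene view: the closed fingertips are at (392,150) and the hand's body corner at (378,139). Both are about 33 mm above what the reported TCP implies. The fingers also met the cap top (z = 0.048) at TCP z = 0.0136. So the real tip is at about TCP z + 0.034, and I allow for that from here on. The cap has not moved.

```bash
python3 -m crank '[{"linear":[0.001,0,0],"delta_rot":[0,0,0],"gripper":100},{"linear":[0,0,0],"delta_rot":[0,0,0],"gripper":100},{"linear":[0,0,0],"delta_rot":[0,0,0],"gripper":100},{"linear":[0,0,0],"delta_rot":[0,0,0],"gripper":100},{"linear":[0,0,0],"delta_rot":[0,0,0],"gripper":100},{"linear":[0,0,0],"delta_rot":[0,0,0],"gripper":100},{"linear":[0,0,0],"delta_rot":[0,0,0],"gripper":100},{"linear":[0,0,0],"delta_rot":[0,0,0],"gripper":100},{"linear":[0,0,0],"delta_rot":[0,0,0],"gripper":100},{"linear":[0,0,0.03],"delta_rot":[0,0,0],"gripper":100}]';  python3 -m crank '[{"linear":[0,0,0.03],"delta_rot":[0,0,0],"gripper":100},{"linear":[0,0,0.03],"delta_rot":[0,0,0],"gripper":100},{"linear":[0,0,0],"delta_rot":[0,0,0],"gripper":100},{"linear":[0,0,0],"delta_rot":[0,0,0],"gripper":0},{"linear":[0,0,0],"delta_rot":[0,0,0],"gripper":0},{"linear":[0,0,0],"delta_rot":[0,0,0],"gripper":0},{"linear":[0,0,0],"delta_rot":[0,0,0],"gripper":0},{"linear":[0,0,0],"delta_rot":[0,0,0],"gripper":0}]'
```

```text
time_s: 6.1
tcp_pos: [0.4791, 0.2554, 0.0445]
ee_rot: [[1.0, 0.001, 0.005], [0.001, -1.0, 0.004], [0.005, -0.004, -1.0]]
wrist_force: [0.1, -0.3, -0.6]
gripper_width: 0.98
time_s: 7.1
tcp_pos: [0.4774, 0.2539, -0.0168]
ee_rot: [[1.0, 0.0, 0.001], [0.0, -1.0, 0.001], [0.001, -0.001, -1.0]]
wrist_force: [-0.2, -0.3, 2.9]
gripper_width: 0.612
```

Gripped: an opening of 0.612 is 53 mm. I lift and move to the pink bottle's row.

```bash
python3 -m crank '[{"linear":[0,0,-0.02],"delta_rot":[0,0,0],"gripper":0},{"linear":[0,0,-0.05],"delta_rot":[0,0,0],"gripper":0},{"linear":[0,0,-0.05],"delta_rot":[0,0,0],"gripper":0},{"linear":[0,0,-0.05],"delta_rot":[0,0,0],"gripper":0},{"linear":[0,0,-0.05],"delta_rot":[0,0,0],"gripper":0},{"linear":[0.01,0.052,0],"delta_rot":[0,0,0],"gripper":0},{"linear":[0.01,0.052,0],"delta_rot":[0,0,0],"gripper":0},{"linear":[0.01,0.052,0],"delta_rot":[0,0,0],"gripper":0},{"linear":[0.01,0.052,0],"delta_rot":[0,0,0],"gripper":0},{"linear":[0.01,0.053,0],"delta_rot":[0,0,0],"gripper":0}]';  python3 -m crank '[{"linear":[0,0,0],"delta_rot":[0,0,0],"gripper":0},{"linear":[0,0,0],"delta_rot":[0,0,0],"gripper":0},{"linear":[0,0,0],"delta_rot":[0,0,0],"gripper":0}]'
python3 - <<'E'
from h import *
c=snap('wrist','w6');print(r.sense()['tcp_pos'])
E
```

```text
time_s: 8.35
tcp_pos: [0.5271, -0.0089, 0.2026]
ee_rot: [[1.0, 0.001, 0.0], [0.001, -1.0, 0.0], [0.0, -0.0, -1.0]]
wrist_force: [-0.2, 0.4, 0.3]
gripper_width: 0.612
time_s: 8.72
tcp_pos: [0.5271, -0.0063, 0.2026]
ee_rot: [[1.0, 0.002, -0.0], [0.002, -1.0, 0.0], [-0.0, -0.0, -1.0]]
wrist_force: [-0.1, 0.2, -0.8]
gripper_width: 0.612
[ 0.52711792 -0.00620606  0.20265313]
```

View pics/w6.png

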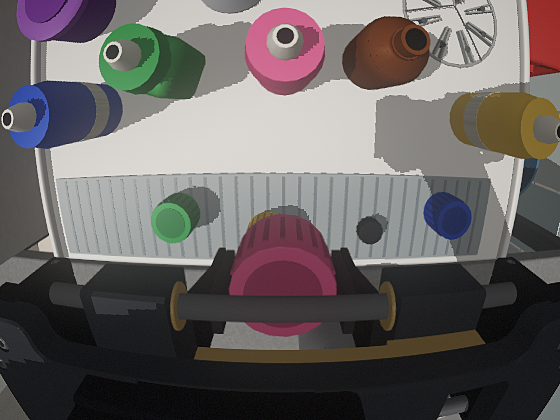

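The wrist view shows the held pink cap (283,280) upright in the jaws, and the spouts: pink (286,36), green (117,51), blue (8,119), yellow (558,131).

Run:
```python
from h import *
c=ld('w6')
for n,z,p in [('yel',.173,(558,131)),('pink',.168,(286,36)),('green',.158,(116,51)),('blue',.178,(8,119)),('amb',.15,(413,41))]: print(n,onz(c,*p,z,True))
print(onz(c,247,52,.14,True),onz(c,325,52,.14,True))
```

```text
yel [ 0.6154 -0.2587  0.173 ]
pink [ 0.6654 -0.0098  0.168 ]
green [0.6673 0.125  0.158 ]
blue [0.6253 0.2353 0.178 ]
amb [ 0.673  -0.1109  0.15  ]
[0.659  0.0205 0.14  ] [ 0.6593 -0.0407  0.14  ]
```

```bash
python3 -m crank '[{"linear":[0.046,0.001,0],"delta_rot":[0,0,0],"gripper":0},{"linear":[0.046,0.001,0],"delta_rot":[0,0,0],"gripper":0},{"linear":[0.045,0.001,0],"delta_rot":[0,0,0],"gripper":0},{"linear":[0,0,0],"delta_rot":[0,0,0],"gripper":0},{"linear":[0,0,0],"delta_rot":[0,0,0],"gripper":0},{"linear":[0,0,0.04],"delta_rot":[0,0,0],"gripper":0},{"linear":[0,0,0],"delta_rot":[0,0,0],"gripper":0},{"linear":[0,0,0],"delta_rot":[0,0,0],"gripper":0}]'
python3 - <<'E'
from h import *
s=snap('scene','s7');t=snap('top','t7')
a=cv2.resize(s['img'][110:260,290:410],None,fx=3,fy=3)
b=cv2.resize(t['img'][60:160,220:340],None,fx=3,fy=3);b=cv2.copyMakeBorder(b,0,150,0,0,0)
cv2.imwrite('pics/z7.png',np.hstack([a,b]))
E
```

```text
time_s: 9.78
tcp_pos: [0.6645, -0.0101, 0.1646]
ee_rot: [[1.0, 0.001, 0.002], [0.001, -1.0, -0.0], [0.002, 0.0, -1.0]]
wrist_force: [0.7, -0.1, 0.3]
gripper_width: 0.611
```

View pics/z7.png

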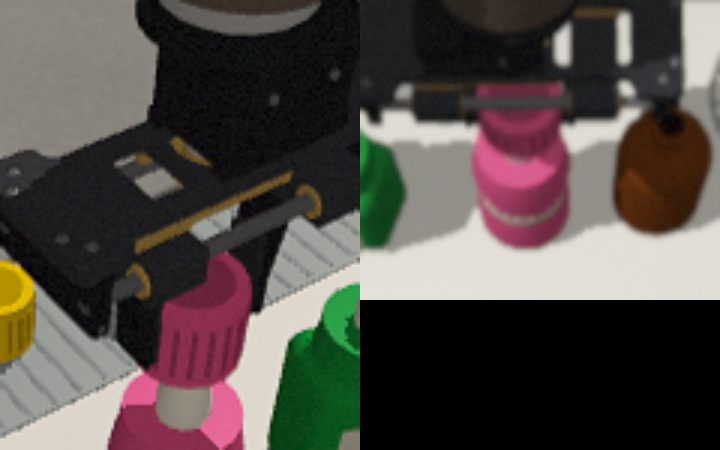

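Run:
```python
from h import *
s=ld('s7')
for z in(.14,.15,.168,.184,.206,.229): print(z,proj(s,np.array([.6645,-.0097,z])),proj(ld('t7'),np.array([.6645,-.0097,z])))
z=cv2.resize(s['img'][180:260,320:390],None,fx=8,fy=7,interpolation=cv2.INTER_CUBIC)
cv2.imwrite('pics/z7b.png',z)
```

```text
0.14 [349.2 246.1] [273.8 107.7]
0.15 [349.8 241.7] [273.7 105.9]
0.168 [351.  233.6] [273.4 102.6]
0.184 [352.  226.1] [273.2  99.5]
0.206 [353.6 215.4] [272.8  95.1]
0.229 [355.2 203.6] [272.5  90.2]
```

View pics/z7b.png

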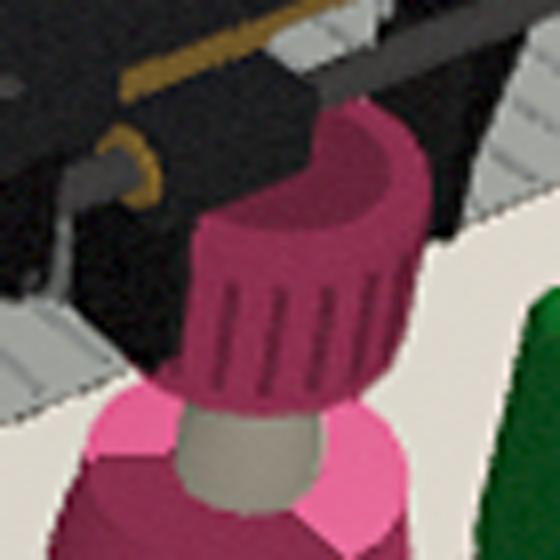

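The cap's mouth (355,226) is a few mm to the right of the spout (351), well inside the ~9 mm slack. I nudge 2 mm and descend.

```bash
python3 -m crank '[{"linear":[-0.001,0.002,0.02],"delta_rot":[0,0,0],"gripper":0},{"linear":[0,0,0.013],"delta_rot":[0,0,0],"gripper":0},{"linear":[0,0,0],"delta_rot":[0,0,0],"gripper":0},{"linear":[0,0,0],"delta_rot":[0,0,0],"gripper":0}]'; python3 -m crank '[{"linear":[0,0,0.007],"delta_rot":[0,0,0],"gripper":0},{"linear":[0,0,0],"delta_rot":[0,0,0],"gripper":0},{"linear":[0,0,0],"delta_rot":[0,0,0],"gripper":0}]'
```

```text
time_s: 10.38
tcp_pos: [0.6639, -0.0122, 0.1305]
ee_rot: [[1.0, 0.0, 0.001], [0.0, -1.0, -0.0], [0.001, 0.0, -1.0]]
wrist_force: [0.5, -0.6, 0.7]
gripper_width: 0.612
time_s: 10.75
tcp_pos: [0.6633, -0.0122, 0.1227]
ee_rot: [[1.0, 0.0, 0.0], [0.0, -1.0, -0.0], [0.0, 0.0, -1.0]]
wrist_force: [-0.1, -0.5, 0.2]
gripper_width: 0.609
```

```bash
python3 -m crank '[{"linear":[0,0,0.003],"delta_rot":[0,0,0],"gripper":0},{"linear":[0,0,0],"delta_rot":[0,0,0],"gripper":0},{"linear":[0,0,0],"delta_rot":[0,0,0],"gripper":100},{"linear":[0,0,0],"delta_rot":[0,0,0],"gripper":100},{"linear":[0,0,0],"delta_rot":[0,0,0],"gripper":100},{"linear":[0,0,0],"delta_rot":[0,0,0],"gripper":100}]'; python3 -m crank '[{"linear":[0,0,0],"delta_rot":[0,0,0],"gripper":100},{"linear":[0,0,-0.03],"delta_rot":[0,0,0],"gripper":100},{"linear":[0,0,-0.06],"delta_rot":[0,0,0],"gripper":100},{"linear":[-0.02,0,-0.02],"delta_rot":[0,0,0],"gripper":100},{"linear":[-0.04,0,0],"delta_rot":[0,0,0],"gripper":100},{"linear":[-0.06,-0.045,0],"delta_rot":[0,0,0],"gripper":100},{"linear":[-0.06,-0.045,0],"delta_rot":[0,0,0],"gripper":100},{"linear":[0,-0.045,0],"delta_rot":[0,0,0],"gripper":100},{"linear":[0,0,0],"delta_rot":[0,0,0],"gripper":100},{"linear":[0,0,0],"delta_rot":[0,0,0],"gripper":100}]'
python3 - <<'E'
from h import *
c=snap('wrist','w8');s=snap('scene','s8');print(r.sense()['tcp_pos'])
cv2.imwrite('pics/z8.png',np.hstack([c['img'][:, :500],cv2.resize(s['img'][170:310,290:430],None,fx=2.14,fy=3,interpolation=cv2.INTER_CUBIC)]))
E
```

```text
time_s: 11.5
tcp_pos: [0.6631, -0.0123, 0.1194]
ee_rot: [[1.0, 0.0, -0.0], [0.0, -1.0, -0.0], [-0.0, 0.0, -1.0]]
wrist_force: [0.5, 0.1, 0.0]
gripper_width: 0.952
time_s: 12.75
tcp_pos: [0.5031, 0.1077, 0.2297]
ee_rot: [[1.0, 0.001, -0.0], [0.001, -1.0, -0.0], [-0.0, 0.0, -1.0]]
wrist_force: [0.3, -1.0, -0.3]
gripper_width: 1.0
[0.50333744 0.10702207 0.22951023]
```

View pics/z8.png

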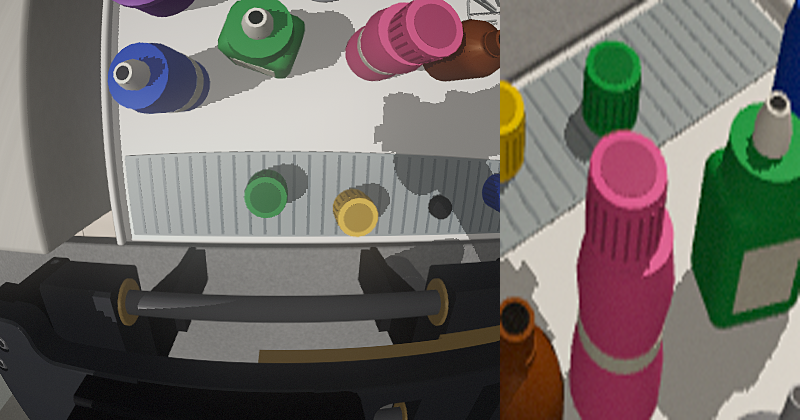

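The pink cap is seated upright on its bottle. The green cap is at (266,196) in the wrist view.

Run:
```python
from h import *
c=ld('w8')
for n,u,v in [('green',266,195),('yellow',358,215)]:
    cs=capw(c,n,u,v,26,80); b=cv2.boundingRect(cs); (x,y),rr=cv2.minEnclosingCircle(cs); print(n,b,(x,y,rr))
print(onz(c,266,199,.048,True),onz(c,358,217,.048,True))
print('green sp',onz(c,257,17,.158,True),'blue',onz(c,122,73,.178,True),'pinkcap top',onz(c,434,26,.185,True))
s=ld('s8');u,v=290+628-500 if 0 else 290+(628-500)/2.14,170+170/3
print(onz(s,u,v,.185))
```

```text
green (244, 177, 43, 41) (265.1007080078125, 195.7443084716797, 21.815553665161133)
yellow (333, 189, 45, 48) (354.5, 212.5, 24.42344856262207)
[0.4813 0.1264 0.048 ] [0.4581 0.0117 0.048 ]
green sp [0.6672 0.1273 0.158 ] blue [0.6254 0.2369 0.178 ] pinkcap top [ 0.6627 -0.0127  0.185 ]
[ 0.6643 -0.0138  0.185 ]
```

```bash
python3 -m crank '[{"linear":[-0.022,-0.02,0],"delta_rot":[0,0,0],"gripper":100},{"linear":[0,0,0.05],"delta_rot":[0,0,0],"gripper":100},{"linear":[0,0,0.05],"delta_rot":[0,0,0],"gripper":100},{"linear":[0,0,0.05],"delta_rot":[0,0,0],"gripper":100},{"linear":[0,0,0],"delta_rot":[0,0,0],"gripper":100},{"linear":[0,0,0.03],"delta_rot":[0,0,0],"gripper":100},{"linear":[0,0,0.03],"delta_rot":[0,0,0],"gripper":100},{"linear":[0,0,0.036],"delta_rot":[0,0,0],"gripper":100},{"linear":[0,0,0],"delta_rot":[0,0,0],"gripper":100}]'; python3 -m crank '[{"linear":[0,0,0],"delta_rot":[0,0,0],"gripper":0},{"linear":[0,0,0],"delta_rot":[0,0,0],"gripper":0},{"linear":[0,0,0],"delta_rot":[0,0,0],"gripper":0},{"linear":[0,0,0],"delta_rot":[0,0,0],"gripper":0},{"linear":[0,0,0],"delta_rot":[0,0,0],"gripper":0}]'
```

```text
time_s: 13.98
tcp_pos: [0.4813, 0.1271, -0.0164]
ee_rot: [[1.0, -0.0, -0.002], [-0.0, -1.0, -0.001], [-0.002, 0.001, -1.0]]
wrist_force: [0.0, 0.2, 0.2]
gripper_width: 0.997
time_s: 14.6
tcp_pos: [0.4815, 0.1279, -0.0158]
ee_rot: [[1.0, 0.0, 0.001], [0.0, -1.0, 0.0], [0.001, -0.0, -1.0]]
wrist_force: [-0.7, -0.1, 4.7]
gripper_width: 0.612
```

```bash
python3 -m crank '[{"linear":[0,0,-0.02],"delta_rot":[0,0,0],"gripper":0},{"linear":[0,0,-0.05],"delta_rot":[0,0,0],"gripper":0},{"linear":[0,0,-0.05],"delta_rot":[0,0,0],"gripper":0},{"linear":[0,0,-0.05],"delta_rot":[0,0,0],"gripper":0},{"linear":[0,0,-0.05],"delta_rot":[0,0,0],"gripper":0},{"linear":[0.046,0.001,0],"delta_rot":[0,0,0],"gripper":0},{"linear":[0.046,0.001,0],"delta_rot":[0,0,0],"gripper":0},{"linear":[0.046,0,0],"delta_rot":[0,0,0],"gripper":0},{"linear":[0.047,0,0],"delta_rot":[0,0,0],"gripper":0},{"linear":[0,0,0],"delta_rot":[0,0,0],"gripper":0}]';  python3 -m crank '[{"linear":[0,0,0.03],"delta_rot":[0,0,0],"gripper":0},{"linear":[0,0,0.02],"delta_rot":[0,0,0],"gripper":0},{"linear":[0,0,0],"delta_rot":[0,0,0],"gripper":0},{"linear":[0,0,0],"delta_rot":[0,0,0],"gripper":0}]'
python3 - <<'E'
from h import *
s=snap('scene','s9');print(r.sense()['tcp_pos'])
cv2.imwrite('pics/z9.png',cv2.resize(s['img'][130:240,350:490],None,fx=5,fy=5,interpolation=cv2.INTER_CUBIC))
E
```

```text
time_s: 15.85
tcp_pos: [0.6678, 0.1253, 0.2004]
ee_rot: [[1.0, -0.002, -0.003], [-0.002, -1.0, -0.001], [-0.003, 0.001, -1.0]]
wrist_force: [-0.7, 0.2, -0.2]
gripper_width: 0.608
time_s: 16.35
tcp_pos: [0.6664, 0.1259, 0.1549]
ee_rot: [[1.0, 0.001, 0.002], [0.001, -1.0, 0.0], [0.002, -0.0, -1.0]]
wrist_force: [0.5, -0.8, 0.2]
gripper_width: 0.604
[0.6666671  0.12603322 0.15525351]
```

View pics/z9.png

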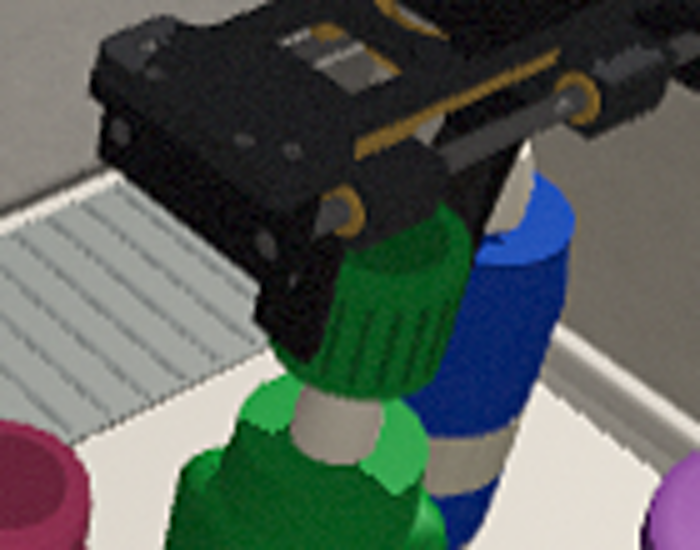

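Same small offset as with pink, which was fine. I descend.

```bash
python3 -m crank '[{"linear":[0,0.001,0.02],"delta_rot":[0,0,0],"gripper":0},{"linear":[0,0,0.017],"delta_rot":[0,0,0],"gripper":0},{"linear":[0,0,0],"delta_rot":[0,0,0],"gripper":0},{"linear":[0,0,0],"delta_rot":[0,0,0],"gripper":0}]'; python3 -m crank '[{"linear":[0,0,0.006],"delta_rot":[0,0,0],"gripper":0},{"linear":[0,0,0],"delta_rot":[0,0,0],"gripper":0},{"linear":[0,0,0],"delta_rot":[0,0,0],"gripper":0}]'
```

```text
time_s: 16.9
tcp_pos: [0.6668, 0.1249, 0.1174]
ee_rot: [[1.0, 0.001, 0.001], [0.001, -1.0, 0.0], [0.001, -0.0, -1.0]]
wrist_force: [-0.1, 0.2, -0.0]
gripper_width: 0.607
time_s: 17.27
tcp_pos: [0.6669, 0.125, 0.1113]
ee_rot: [[1.0, 0.0, 0.002], [0.0, -1.0, 0.001], [0.002, -0.001, -1.0]]
wrist_force: [0.2, -0.4, 2.7]
gripper_width: 0.608
```

```bash
python3 -m crank '[{"linear":[0,0,0],"delta_rot":[0,0,0],"gripper":100},{"linear":[0,0,0],"delta_rot":[0,0,0],"gripper":100},{"linear":[0,0,0],"delta_rot":[0,0,0],"gripper":100},{"linear":[0,0,0],"delta_rot":[0,0,0],"gripper":100},{"linear":[0,0,0],"delta_rot":[0,0,0],"gripper":100},{"linear":[0,0,-0.03],"delta_rot":[0,0,0],"gripper":100},{"linear":[0,0,-0.06],"delta_rot":[0,0,0],"gripper":100},{"linear":[-0.02,0,-0.03],"delta_rot":[0,0,0],"gripper":100},{"linear":[-0.05,0,0],"delta_rot":[0,0,0],"gripper":100},{"linear":[-0.06,0.03,0],"delta_rot":[0,0,0],"gripper":100}]'; python3 -m crank '[{"linear":[-0.06,0.04,0],"delta_rot":[0,0,0],"gripper":100},{"linear":[0,0.043,0],"delta_rot":[0,0,0],"gripper":100},{"linear":[0,0,0],"delta_rot":[0,0,0],"gripper":100},{"linear":[0,0,0],"delta_rot":[0,0,0],"gripper":100},{"linear":[0,0,0],"delta_rot":[0,0,0],"gripper":100}]'
python3 - <<'E'
from h import *
c=snap('wrist','w10');s=snap('scene','s10');print(r.sense()['tcp_pos'])
cv2.imwrite('pics/z10.png',np.hstack([c['img'][:, :500],cv2.resize(s['img'][150:290,340:480],None,fx=2.14,fy=3,interpolation=cv2.INTER_CUBIC)]))
E
```

```text
time_s: 18.52
tcp_pos: [0.5394, 0.0975, 0.2306]
ee_rot: [[1.0, 0.002, 0.001], [0.002, -1.0, 0.001], [0.001, -0.001, -1.0]]
wrist_force: [-0.5, 0.1, 0.8]
gripper_width: 0.998
time_s: 19.15
tcp_pos: [0.4887, 0.0198, 0.2305]
ee_rot: [[1.0, 0.001, -0.0], [0.001, -1.0, -0.0], [-0.0, 0.0, -1.0]]
wrist_force: [0.2, -0.0, -0.9]
gripper_width: 1.003
[0.48856817 0.01976272 0.23035083]
```

View pics/z10.png

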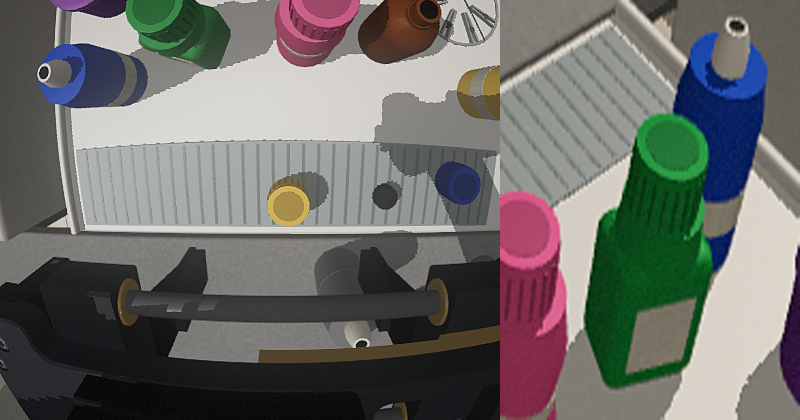

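Green is seated. The yellow cap is at (289,207).

Run:
```python
from h import *
c=ld('w10')
print(onz(c,289,207,.048,True),onz(c,463,184,.048,True),'grey',onz(c,361,344,.173,True)); print('gcap',onz(c,163,10,.175,True))
print(onz(ld('top0'),301,264,.173))
```

```text
[0.4564 0.0105 0.048 ] [ 0.4891 -0.2226  0.048 ] grey [ 0.3461 -0.063   0.173 ]
gcap [0.6611 0.1144 0.175 ]
[ 0.3439 -0.0613  0.173 ]
```

```bash
python3 -m crank '[{"linear":[-0.032,0.008,0],"delta_rot":[0,0,0],"gripper":100},{"linear":[0,0,0.05],"delta_rot":[0,0,0],"gripper":100},{"linear":[0,0,0.05],"delta_rot":[0,0,0],"gripper":100},{"linear":[0,0,0.05],"delta_rot":[0,0,0],"gripper":100},{"linear":[0,0,0],"delta_rot":[0,0,0],"gripper":100},{"linear":[0,0,0.03],"delta_rot":[0,0,0],"gripper":100},{"linear":[0,0,0.03],"delta_rot":[0,0,0],"gripper":100},{"linear":[0,0,0.037],"delta_rot":[0,0,0],"gripper":100},{"linear":[0,0,0],"delta_rot":[0,0,0],"gripper":100}]'; python3 -m crank '[{"linear":[0,0,0],"delta_rot":[0,0,0],"gripper":0},{"linear":[0,0,0],"delta_rot":[0,0,0],"gripper":0},{"linear":[0,0,0],"delta_rot":[0,0,0],"gripper":0},{"linear":[0,0,0],"delta_rot":[0,0,0],"gripper":0},{"linear":[0,0,0],"delta_rot":[0,0,0],"gripper":0}]'
```

```text
time_s: 20.38
tcp_pos: [0.4564, 0.0112, -0.0165]
ee_rot: [[1.0, 0.001, -0.002], [0.001, -1.0, -0.001], [-0.002, 0.001, -1.0]]
wrist_force: [0.6, -0.1, 0.6]
gripper_width: 1.001
time_s: 21.0
tcp_pos: [0.4567, 0.0112, -0.0158]
ee_rot: [[1.0, 0.0, 0.001], [0.0, -1.0, 0.0], [0.001, -0.0, -1.0]]
wrist_force: [-0.9, -0.6, 4.8]
gripper_width: 0.608
```

```bash
python3 -m crank '[{"linear":[0,0,-0.02],"delta_rot":[0,0,0],"gripper":0},{"linear":[0,0,-0.05],"delta_rot":[0,0,0],"gripper":0},{"linear":[0,0,-0.05],"delta_rot":[0,0,0],"gripper":0},{"linear":[0,0,-0.05],"delta_rot":[0,0,0],"gripper":0},{"linear":[0,0,-0.05],"delta_rot":[0,0,0],"gripper":0},{"linear":[0.006,0.05,0],"delta_rot":[0,0,0],"gripper":0},{"linear":[0.006,0.05,0],"delta_rot":[0,0,0],"gripper":0},{"linear":[0.006,0.05,0],"delta_rot":[0,0,0],"gripper":0},{"linear":[0.006,0.05,0],"delta_rot":[0,0,0],"gripper":0},{"linear":[0.006,0.05,0],"delta_rot":[0,0,0],"gripper":0}]';  python3 -m crank '[{"linear":[0,0.02,0],"delta_rot":[0,0,0],"gripper":0},{"linear":[0,0,0],"delta_rot":[0,0,0],"gripper":0},{"linear":[0,0,0],"delta_rot":[0,0,0],"gripper":0},{"linear":[0,0,0],"delta_rot":[0,0,0],"gripper":0}]'
python3 - <<'E'
from h import *
c=snap('wrist','w11');print(r.sense()['tcp_pos'])
E
```

```text
time_s: 22.25
tcp_pos: [0.4861, -0.2405, 0.2033]
ee_rot: [[1.0, 0.0, -0.001], [0.0, -1.0, 0.0], [-0.001, -0.0, -1.0]]
wrist_force: [0.2, 1.2, -0.0]
gripper_width: 0.602
time_s: 22.75
tcp_pos: [0.4864, -0.258, 0.2038]
ee_rot: [[1.0, 0.002, 0.0], [0.002, -1.0, 0.0], [0.0, -0.0, -1.0]]
wrist_force: [-0.9, 0.9, -0.5]
gripper_width: 0.606
[ 0.48646319 -0.25801585  0.20384866]
```

View pics/w11.png

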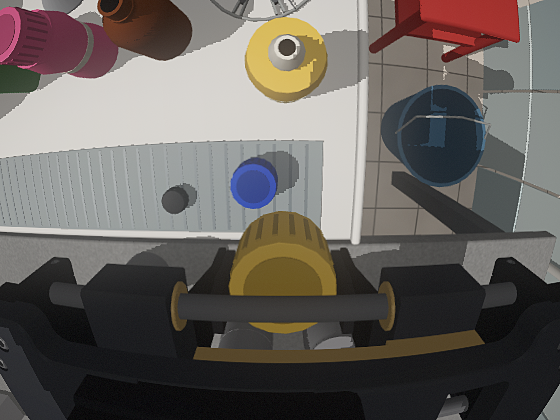

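The yellow spout is at (287,47), the blue cap at (254,184) and the held yellow cap at (283,280).

Run:
```python
from h import *
c=ld('w11')
print(onz(c,287,47,.173,True),onz(c,254,185,.048,True)); a=onz(c,246,60,.145,True);b=onz(c,327,60,.145,True);print(a,b)
```

```text
[ 0.6157 -0.2621  0.173 ] [ 0.4881 -0.2274  0.048 ]
[ 0.6111 -0.2308  0.145 ] [ 0.6114 -0.2935  0.145 ]
```

```bash
python3 -m crank '[{"linear":[0.043,0.002,0],"delta_rot":[0,0,0],"gripper":0},{"linear":[0.043,0.002,0],"delta_rot":[0,0,0],"gripper":0},{"linear":[0.042,0.001,0],"delta_rot":[0,0,0],"gripper":0},{"linear":[0,0,0],"delta_rot":[0,0,0],"gripper":0},{"linear":[0,0,0.035],"delta_rot":[0,0,0],"gripper":0},{"linear":[0,0,0],"delta_rot":[0,0,0],"gripper":0},{"linear":[0,0,0],"delta_rot":[0,0,0],"gripper":0}]'
python3 - <<'E'
from h import *
s=snap('scene','s12');print(r.sense()['tcp_pos'],proj(s,np.array([.615,-.262,.145])),proj(s,np.array([.615,-.262,.19])))
cv2.imwrite('pics/z12.png',cv2.resize(s['img'][220:330,120:260],None,fx=5,fy=5,interpolation=cv2.INTER_CUBIC))
E
```

```text
time_s: 23.68
tcp_pos: [0.6145, -0.264, 0.1702]
ee_rot: [[1.0, 0.001, 0.001], [0.001, -1.0, -0.001], [0.001, 0.001, -1.0]]
wrist_force: [-0.4, -0.2, 0.6]
gripper_width: 0.603
[ 0.61488674 -0.26411575  0.17068977] [181.  296.2] [175.1 276. ]
```

View pics/z12.png

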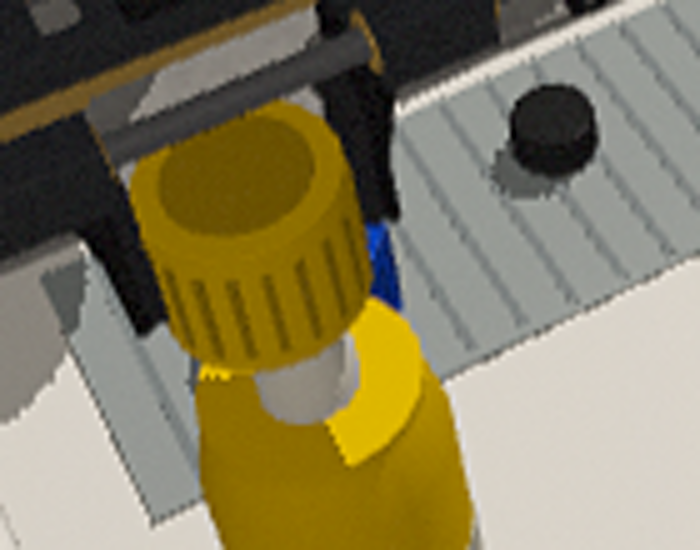

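The cap's mouth (175,280) lies on the projected bottle axis (175,276), so I descend.

```bash
python3 -m crank '[{"linear":[0,-0.001,0.02],"delta_rot":[0,0,0],"gripper":0},{"linear":[0,0,0.018],"delta_rot":[0,0,0],"gripper":0},{"linear":[0,0,0],"delta_rot":[0,0,0],"gripper":0},{"linear":[0,0,0],"delta_rot":[0,0,0],"gripper":0}]'; python3 -m crank '[{"linear":[0,0,0.006],"delta_rot":[0,0,0],"gripper":0},{"linear":[0,0,0],"delta_rot":[0,0,0],"gripper":0},{"linear":[0,0,0],"delta_rot":[0,0,0],"gripper":0}]'
```

```text
time_s: 24.22
tcp_pos: [0.6153, -0.2633, 0.1325]
ee_rot: [[1.0, 0.0, 0.003], [0.0, -1.0, -0.001], [0.003, 0.001, -1.0]]
wrist_force: [0.2, 0.3, 0.8]
gripper_width: 0.605
time_s: 24.6
tcp_pos: [0.6155, -0.2633, 0.1261]
ee_rot: [[1.0, 0.001, 0.003], [0.001, -1.0, -0.001], [0.003, 0.001, -1.0]]
wrist_force: [1.0, -0.4, 4.6]
gripper_width: 0.605
```

```bash
python3 -m crank '[{"linear":[0,0,0],"delta_rot":[0,0,0],"gripper":100},{"linear":[0,0,0],"delta_rot":[0,0,0],"gripper":100},{"linear":[0,0,0],"delta_rot":[0,0,0],"gripper":100},{"linear":[0,0,0],"delta_rot":[0,0,0],"gripper":100},{"linear":[0,0,0],"delta_rot":[0,0,0],"gripper":100},{"linear":[0,0,-0.03],"delta_rot":[0,0,0],"gripper":100},{"linear":[0,0,-0.06],"delta_rot":[0,0,0],"gripper":100},{"linear":[-0.02,0,-0.01],"delta_rot":[0,0,0],"gripper":100},{"linear":[-0.05,-0.015,0],"delta_rot":[0,0,0],"gripper":100},{"linear":[-0.05,-0.02,0],"delta_rot":[0,0,0],"gripper":100}]'; python3 -m crank '[{"linear":[0,0,0],"delta_rot":[0,0,0],"gripper":100},{"linear":[0,0,0],"delta_rot":[0,0,0],"gripper":100},{"linear":[0,0,0],"delta_rot":[0,0,0],"gripper":100}]'
python3 - <<'E'
from h import *
c=snap('wrist','w13');s=snap('scene','s13');print(r.sense()['tcp_pos'])
cv2.imwrite('pics/z13.png',np.hstack([c['img'][:, :500],cv2.resize(s['img'][230:370,120:260],None,fx=2.14,fy=3,interpolation=cv2.INTER_CUBIC)]))
E
```

```text
time_s: 25.85
tcp_pos: [0.4925, -0.2276, 0.224]
ee_rot: [[1.0, -0.001, -0.001], [-0.001, -1.0, 0.0], [-0.001, -0.0, -1.0]]
wrist_force: [0.5, -0.1, 0.2]
gripper_width: 1.001
time_s: 26.22
tcp_pos: [0.4954, -0.2281, 0.2245]
ee_rot: [[1.0, 0.0, 0.0], [0.0, -1.0, -0.0], [0.0, 0.0, -1.0]]
wrist_force: [0.1, -0.2, 0.1]
gripper_width: 1.003
[ 0.49520022 -0.22810799  0.22417464]
```

View pics/z13.png

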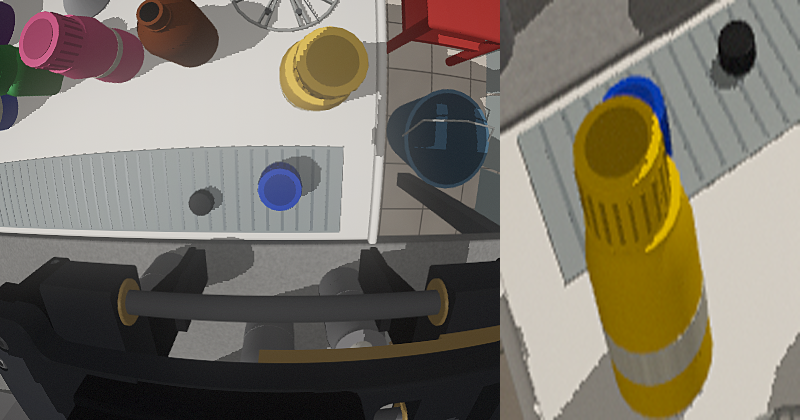

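Yellow is seated. The blue cap is at (281,189). I also check clearance to the grey look-alikes.

Run:
```python
from h import *
c=ld('w13');t=ld('top0')
print(onz(c,281,189,.048,True),onz(c,281,190,.048,True)); print([onz(t,*p,.173) for p in[(381,304),(437,274)]])
print('ycap',onz(c,334,60,.19,True))
```

```text
[ 0.4873 -0.2276  0.048 ] [ 0.4861 -0.2276  0.048 ]
[array([ 0.2707, -0.2078,  0.173 ]), array([ 0.3249, -0.3134,  0.173 ])]
ycap [ 0.6168 -0.2656  0.19  ]
```

Picking blue at this yaw would put the wrist camera near the yellow bottle. I turn the tool +20° for the pick, which moves the camera away from it.

```bash
python3 -m crank '[{"linear":[-0.010,0,0],"delta_rot":[0,0,0],"gripper":100},{"linear":[0,0,0],"delta_rot":[0,0,-0.1745],"gripper":100},{"linear":[0,0,0],"delta_rot":[0,0,-0.1745],"gripper":100},{"linear":[0,0,0.05],"delta_rot":[0,0,0],"gripper":100},{"linear":[0,0,0.05],"delta_rot":[0,0,0],"gripper":100},{"linear":[0,0,0],"delta_rot":[0,0,0],"gripper":100},{"linear":[0,0,0],"delta_rot":[0,0,0],"gripper":100}]'
python3 - <<'E'
from h import *
c=snap('wrist','w14');print(r.sense()['tcp_pos'],r.sense()['joints'])
E
```

```text
time_s: 27.2
tcp_pos: [0.4858, -0.2286, 0.1266]
ee_rot: [[0.939, 0.343, 0.003], [0.343, -0.939, -0.001], [0.002, 0.002, -1.0]]
wrist_force: [0.4, -0.2, 0.3]
gripper_width: 0.999
[ 0.48618009 -0.22854329  0.1271268 ] [-7.83613608e+00  1.64763819e+01 -1.72132516e+01  6.54072489e-02
 -5.60550759e+01  1.17841579e+02]
```

View pics/w14.png

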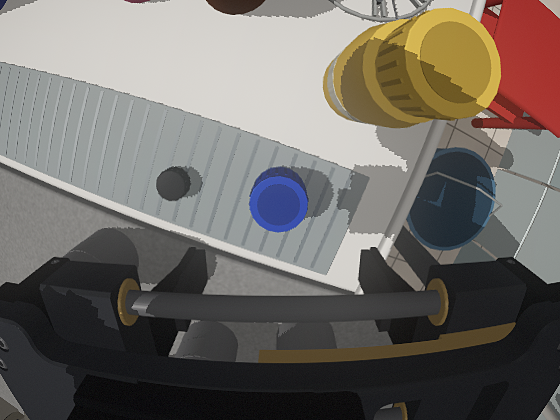

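```bash
python3 - <<'E'
from h import *
c=ld('w14');print(onz(c,279,205,.048,True))
E
python3 -m crank '[{"linear":[0,0,0.04],"delta_rot":[0,0,0],"gripper":100},{"linear":[0,0,0.04],"delta_rot":[0,0,0],"gripper":100},{"linear":[0,0,0.035],"delta_rot":[0,0,0],"gripper":100},{"linear":[0,0,0.027],"delta_rot":[0,0,0],"gripper":100},{"linear":[0,0,0],"delta_rot":[0,0,0],"gripper":100}]'; python3 -m crank '[{"linear":[0,0,0],"delta_rot":[0,0,0],"gripper":0},{"linear":[0,0,0],"delta_rot":[0,0,0],"gripper":0},{"linear":[0,0,0],"delta_rot":[0,0,0],"gripper":0},{"linear":[0,0,0],"delta_rot":[0,0,0],"gripper":0},{"linear":[0,0,0],"delta_rot":[0,0,0],"gripper":0}]'
```

```text
[ 0.4863 -0.2266  0.048 ]
time_s: 27.88
tcp_pos: [0.4847, -0.228, -0.0172]
ee_rot: [[0.94, 0.342, -0.001], [0.342, -0.94, -0.0], [-0.001, -0.0, -1.0]]
wrist_force: [0.4, -1.0, 0.5]
gripper_width: 0.998
time_s: 28.5
tcp_pos: [0.4846, -0.2279, -0.0169]
ee_rot: [[0.94, 0.342, 0.0], [0.342, -0.94, -0.0], [0.0, 0.0, -1.0]]
wrist_force: [0.1, 0.5, 2.4]
gripper_width: 0.597
```

```bash
python3 -m crank '[{"linear":[0,0,-0.02],"delta_rot":[0,0,0],"gripper":0},{"linear":[0,0,-0.05],"delta_rot":[0,0,0],"gripper":0},{"linear":[0,0,-0.05],"delta_rot":[0,0,0],"gripper":0},{"linear":[0,0,-0.05],"delta_rot":[0,0,0],"gripper":0},{"linear":[0,0,-0.055],"delta_rot":[0,0,0],"gripper":0},{"linear":[0,0,0],"delta_rot":[0,0,0.1745],"gripper":0},{"linear":[0,0,0],"delta_rot":[0,0,0.1745],"gripper":0},{"linear":[0,-0.046,0],"delta_rot":[0,0,0],"gripper":0},{"linear":[0,-0.046,0],"delta_rot":[0,0,0],"gripper":0},{"linear":[0,-0.046,0],"delta_rot":[0,0,0],"gripper":0}]';  python3 -m crank '[{"linear":[0,-0.046,0],"delta_rot":[0,0,0],"gripper":0},{"linear":[0,-0.046,0],"delta_rot":[0,0,0],"gripper":0},{"linear":[0,-0.046,0],"delta_rot":[0,0,0],"gripper":0},{"linear":[0,-0.046,0],"delta_rot":[0,0,0],"gripper":0},{"linear":[0,-0.046,0],"delta_rot":[0,0,0],"gripper":0},{"linear":[0,-0.046,0],"delta_rot":[0,0,0],"gripper":0},{"linear":[0,-0.046,0],"delta_rot":[0,0,0],"gripper":0},{"linear":[0,0,0],"delta_rot":[0,0,0],"gripper":0},{"linear":[0,0,0],"delta_rot":[0,0,0],"gripper":0},{"linear":[0,0,0],"delta_rot":[0,0,0],"gripper":0}]'
python3 - <<'E'
from h import *
c=snap('wrist','w15');print(r.sense()['tcp_pos'])
E
```

```text
time_s: 29.75
tcp_pos: [0.4839, -0.0887, 0.2074]
ee_rot: [[1.0, -0.001, -0.0], [-0.001, -1.0, 0.0], [-0.0, -0.0, -1.0]]
wrist_force: [0.5, -0.1, -0.8]
gripper_width: 0.596
time_s: 31.0
tcp_pos: [0.4842, 0.231, 0.2077]
ee_rot: [[1.0, -0.001, -0.0], [-0.001, -1.0, -0.0], [-0.0, 0.0, -1.0]]
wrist_force: [0.2, -0.0, -0.3]
gripper_width: 0.598
[0.48427448 0.23100351 0.20776119]
```

View pics/w15.png

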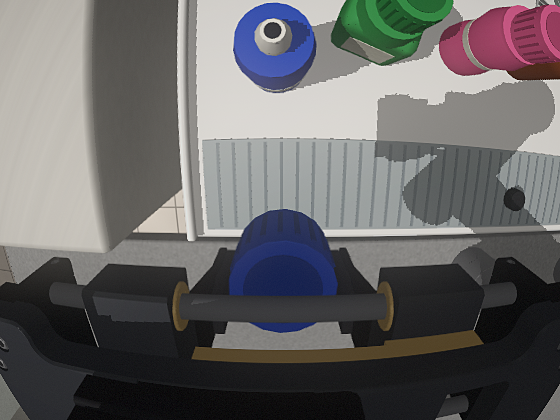

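The blue spout is at (273,32). Before placing I check the cabinet on the left against the hand's half-width of 95 mm.

Run:
```python
from h import *
c=ld('w15');t=ld('top0')
print('spout',onz(c,273,32,.178,True),[onz(c,u,45,.15,True) for u in(234,315)])
for z in (0,.1,.2,.3): print(z,[onz(t,*p,z)[:2] for p in[(84,30),(84,120),(84,200),(127,60),(122,140),(118,235)]])
print('w', [onz(c,*p,z,True)[:2] for z in (0,.3) for p in [(95,60),(100,150),(106,250),(180,60)]])
cv2.imwrite('pics/zt.png',cv2.resize(t['img'][0:300,0:260],None,fx=2.4,fy=2))
```

```text
spout [0.6243 0.2361 0.178 ] [array([0.6214, 0.267 , 0.15  ]), array([0.6208, 0.2046, 0.15  ])]
0 [array([0.928 , 0.4715]), array([0.692 , 0.4553]), array([0.4953, 0.4419]), array([0.846 , 0.3582]), array([0.6408, 0.3595]), array([0.4126, 0.3565])]
0.1 [array([0.8685, 0.4205]), array([0.6562, 0.4059]), array([0.4795, 0.3938]), array([0.7947, 0.3186]), array([0.6103, 0.3198]), array([0.4051, 0.3171])]
0.2 [array([0.809 , 0.3694]), array([0.6205, 0.3565]), array([0.4636, 0.3458]), array([0.7435, 0.279 ]), array([0.5797, 0.2801]), array([0.3976, 0.2776])]
0.3 [array([0.7494, 0.3184]), array([0.5848, 0.3071]), array([0.4477, 0.2978]), array([0.6922, 0.2394]), array([0.5492, 0.2404]), array([0.3901, 0.2382])]
w [array([0.6553, 0.4851]), array([0.5282, 0.4834]), array([0.3766, 0.4994]), array([0.6381, 0.3582]), array([0.5911, 0.2962]), array([0.5581, 0.2957]), array([0.5188, 0.2999]), array([0.5867, 0.2632])]
```

View pics/zt.png

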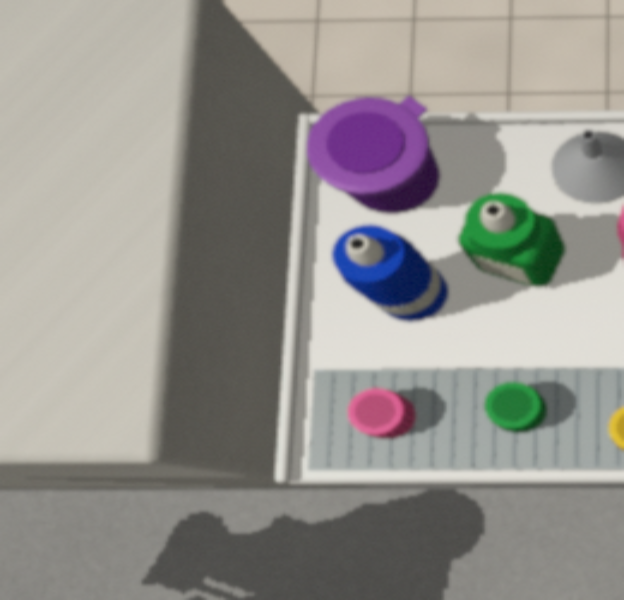

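The cabinet's top edge is at about y 0.35, z 0.22, which leaves little room beside the hand. I turn the hand 90° so its long side runs along x, then move over the blue bottle.

```bash
python3 -m crank '[{"linear":[0,0,0],"delta_rot":[0,0,0.1745],"gripper":0},{"linear":[0,0,0],"delta_rot":[0,0,0.1745],"gripper":0},{"linear":[0,0,0],"delta_rot":[0,0,0.1745],"gripper":0},{"linear":[0,0,0],"delta_rot":[0,0,0.1745],"gripper":0},{"linear":[0,0,0],"delta_rot":[0,0,0.1745],"gripper":0},{"linear":[0,0,0],"delta_rot":[0,0,0.1745],"gripper":0},{"linear":[0,0,0],"delta_rot":[0,0,0.1745],"gripper":0},{"linear":[0,0,0],"delta_rot":[0,0,0.1745],"gripper":0},{"linear":[0,0,0],"delta_rot":[0,0,0.1745],"gripper":0},{"linear":[0,0,0],"delta_rot":[0,0,0],"gripper":0}]'; python3 -m crank '[{"linear":[0,0,0],"delta_rot":[0,0,0],"gripper":0}]'
```

```text
time_s: 32.3
tcp_pos: [0.4844, 0.2313, 0.2078]
ee_rot: [[0.001, -1.0, 0.0], [-1.0, -0.001, 0.0], [-0.0, -0.0, -1.0]]
wrist_force: [0.1, 1.3, -0.4]
gripper_width: 0.596
time_s: 32.42
tcp_pos: [0.4844, 0.2317, 0.2078]
ee_rot: [[0.002, -1.0, 0.0], [-1.0, -0.002, 0.0], [-0.0, -0.0, -1.0]]
wrist_force: [-0.4, 0.0, 0.1]
gripper_width: 0.591
```

```bash
python3 -m crank '[{"linear":[-0.002,-0.04,0],"delta_rot":[0,0,0],"gripper":0},{"linear":[-0.001,-0.05,0],"delta_rot":[0,0,0],"gripper":0},{"linear":[-0.001,-0.049,0],"delta_rot":[0,0,0],"gripper":0},{"linear":[0,0,0],"delta_rot":[0,0,0],"gripper":0},{"linear":[0,0,0.035],"delta_rot":[0,0,0],"gripper":0},{"linear":[0,0,0],"delta_rot":[0,0,0],"gripper":0},{"linear":[0,0,0],"delta_rot":[0,0,0],"gripper":0}]'
python3 - <<'E'
from h import *
s=snap('scene','s16');print(r.sense()['tcp_pos'],proj(s,np.array([.6235,.236,.15])),proj(s,np.array([.6235,.236,.193])))
cv2.imwrite('pics/z16.png',cv2.resize(s['img'][90:200,380:520],None,fx=5,fy=5,interpolation=cv2.INTER_CUBIC))
E
```

```text
time_s: 33.3
tcp_pos: [0.6235, 0.2363, 0.1742]
ee_rot: [[0.002, -1.0, 0.002], [-1.0, -0.002, 0.0], [-0.0, -0.002, -1.0]]
wrist_force: [-0.3, 0.0, -0.3]
gripper_width: 0.596
[0.62377973 0.23652681 0.17468006] [445.  170.8] [451.1 151.1]
```

View pics/z16.png

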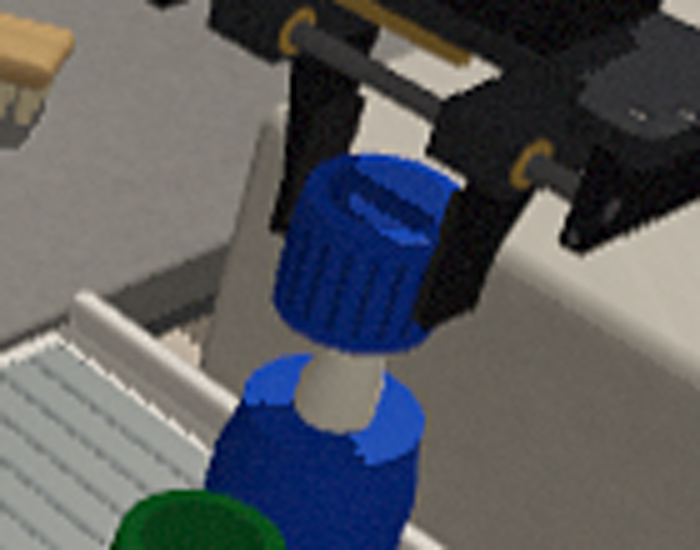

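The cap's mouth (451,150) matches the projected axis (451,151), so I descend.

```bash
python3 -m crank '[{"linear":[0,0,0.02],"delta_rot":[0,0,0],"gripper":0},{"linear":[0,0,0.018],"delta_rot":[0,0,0],"gripper":0},{"linear":[0,0,0],"delta_rot":[0,0,0],"gripper":0},{"linear":[0,0,0],"delta_rot":[0,0,0],"gripper":0}]'; python3 -m crank '[{"linear":[0,0,0.006],"delta_rot":[0,0,0],"gripper":0},{"linear":[0,0,0],"delta_rot":[0,0,0],"gripper":0},{"linear":[0,0,0],"delta_rot":[0,0,0],"gripper":0}]'
```

```text
time_s: 33.85
tcp_pos: [0.6241, 0.2366, 0.1366]
ee_rot: [[0.001, -1.0, 0.003], [-1.0, -0.001, 0.001], [-0.001, -0.003, -1.0]]
wrist_force: [0.9, -0.1, -0.0]
gripper_width: 0.598
time_s: 34.22
tcp_pos: [0.6244, 0.2367, 0.1301]
ee_rot: [[0.001, -1.0, 0.003], [-1.0, -0.001, 0.001], [-0.001, -0.003, -1.0]]
wrist_force: [0.9, 1.4, 4.5]
gripper_width: 0.595
```

Contact on the shoulder at the expected height. I release, rise and back away, then check everything.

```bash
python3 -m crank '[{"linear":[0,0,0],"delta_rot":[0,0,0],"gripper":100},{"linear":[0,0,0],"delta_rot":[0,0,0],"gripper":100},{"linear":[0,0,0],"delta_rot":[0,0,0],"gripper":100},{"linear":[0,0,0],"delta_rot":[0,0,0],"gripper":100},{"linear":[0,0,0],"delta_rot":[0,0,0],"gripper":100},{"linear":[0,0,-0.03],"delta_rot":[0,0,0],"gripper":100},{"linear":[0,0,-0.06],"delta_rot":[0,0,0],"gripper":100},{"linear":[0,0,-0.05],"delta_rot":[0,0,0],"gripper":100},{"linear":[0,0.05,0],"delta_rot":[0,0,0],"gripper":100},{"linear":[0,0.06,0],"delta_rot":[0,0,0],"gripper":100}]'; python3 -m crank '[{"linear":[0,0.06,0],"delta_rot":[0,0,0],"gripper":100},{"linear":[0,0.05,0],"delta_rot":[0,0,0],"gripper":100},{"linear":[0,0,0],"delta_rot":[0,0,0],"gripper":100},{"linear":[0,0,0],"delta_rot":[0,0,0],"gripper":100},{"linear":[0,0,0],"delta_rot":[0,0,0],"gripper":100},{"linear":[0,0,0],"delta_rot":[0,0,0],"gripper":100}]'
python3 - <<'E'
from h import *
c=snap('wrist','w17');s=snap('scene','s17');t=snap('top','t17');print(r.sense()['tcp_pos'])
E
```

```text
time_s: 35.48
tcp_pos: [0.5127, 0.2363, 0.2686]
ee_rot: [[-0.001, -1.0, 0.0], [-1.0, 0.001, 0.001], [-0.001, -0.0, -1.0]]
wrist_force: [-0.5, 0.8, 0.5]
gripper_width: 0.997
time_s: 36.22
tcp_pos: [0.404, 0.236, 0.2681]
ee_rot: [[-0.001, -1.0, -0.001], [-1.0, 0.001, -0.001], [0.001, 0.001, -1.0]]
wrist_force: [0.8, -0.6, -0.3]
gripper_width: 0.998
[0.40368025 0.23599292 0.268277  ]
```

View pics/s17.png

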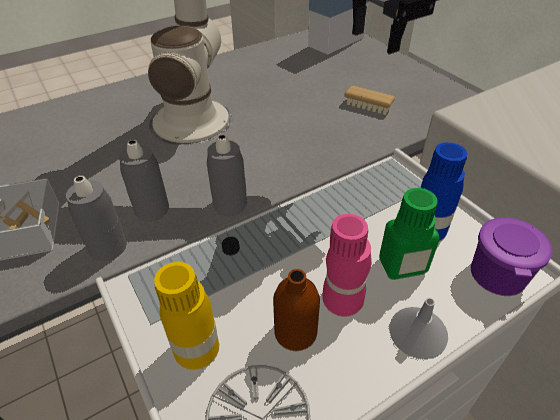

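View pics/t17.png

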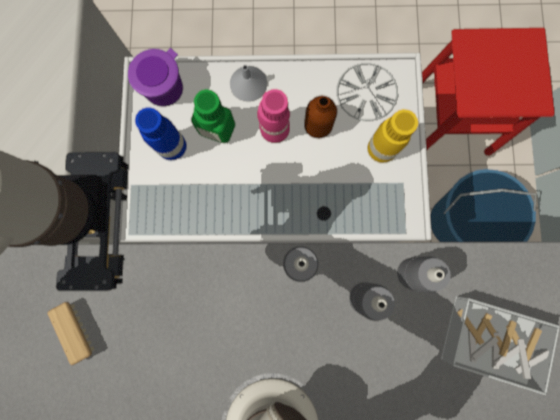

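All four caps sit on their own bottles: blue (449,153), green (420,199), pink (350,225), yellow (176,275) in the scene view. The amber bottle (297,275) and black cap (230,246) look unmoved. Next comes a numeric check.

Run:
```python
from h import *
t,s=ld('t17'),ld('s17')
B={'blue':(.624,.236,.15),'green':(.667,.126,.13),'pink':(.664,-.0095,.14),'yellow':(.615,-.262,.145)}
T={'blue':(150,119),'green':(208,101),'pink':(274,102),'yellow':(402,122)};S={'blue':(449,153),'green':(420,199),'pink':(350,226),'yellow':(176,276)}
for n in B:
    h=B[n][2]+.045; a=onz(t,*T[n],h);b=onz(s,*S[n],h)
    o1,d1=ray(t,*T[n]);o2,d2=ray(s,*S[n]);k=np.linalg.lstsq(np.c_[d1,-d2],o2-o1,rcond=None)[0]
    print(n,a[:2],b[:2],'tri z',(o1+k[0]*d1)[2].round(3),'exp',h,'offs',np.round(1e3*((a+b)[:2]/2-B[n][:2]),1))
t0,s0=ld('top0'),ld('scene0')
for n,(x,y,w,h) in {'amber':(305,95,32,42),'black':(314,204,20,18),'yb':(366,142,28,20),'bb':(165,137,22,23),'gb':(205,128,28,16),'pb':(258,124,32,18)}.items():
    tm=t0['img'][y:y+h,x:x+w]; R_=cv2.matchTemplate(t['img'][y-8:y+h+8,x-8:x+w+8],tm,cv2.TM_CCOEFF_NORMED); _,m,_,l=cv2.minMaxLoc(R_); print(n,'shift px',l[0]-8,l[1]-8,round(m,2))
```

```text
blue [0.623  0.2295] [0.6268 0.2266] tri z 0.192 exp 0.195 offs [ 0.9 -7.9]
green [0.6665 0.121 ] [0.6697 0.1227] tri z 0.173 exp 0.175 offs [ 1.1 -4.2]
pink [ 0.6589 -0.0113] [ 0.6634 -0.0127] tri z 0.181 exp 0.185 offs [-2.9 -2.5]
yellow [ 0.6137 -0.258 ] [ 0.6157 -0.261 ] tri z 0.187 exp 0.19 offs [-0.3  2.5]
amber shift px 0 0 1.0
black shift px -1 0 0.95
yb shift px 0 0 1.0
bb shift px 0 0 1.0
gb shift px 0 0 0.98
pb shift px 0 0 1.0
```

Heights agree within 4 mm and the bottles have not moved. Blue's 8 mm offset is the largest, so I look closer.

Run:
```python
from h import *
t,s=ld('t17'),ld('s17')
a=cv2.resize(s['img'][135:255,400:490],None,fx=4.4,fy=4.4,interpolation=cv2.INTER_CUBIC);b=cv2.resize(t['img'][90:180,120:200],None,fx=4.9,fy=5.867,interpolation=cv2.INTER_CUBIC)[:528]
cv2.imwrite('pics/z18.png',np.hstack([a,b[:a.shape[0]]]))
for z in(.195,.15):
    for off in(0,-.008): print(z,off,proj(t,np.array([.624,.236+off,z])),proj(s,np.array([.624,.236+off,z])))
```

```text
0.195 0 [146.7 118.5] [451.7 150.3]
0.195 -0.008 [150.8 118.5] [448.3 151.9]
0.15 0 [153.7 126. ] [445.2 170.9]
0.15 -0.008 [157.6 126. ] [442.  172.5]
```

View pics/z18.png

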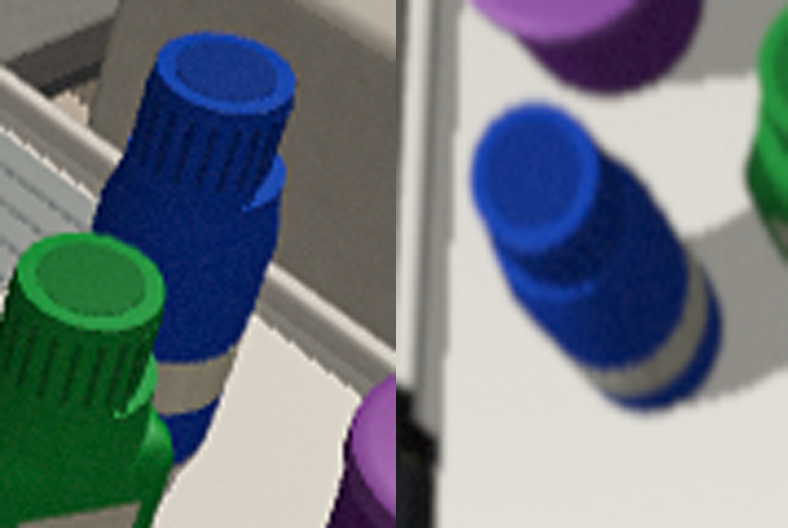

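The close-up puts the blue cap top at (451,152) in the scene and (148,120) in the top view. The expected positions are (452,150) and (147,119), so it is only a few mm off axis, upright and flush on the shoulder. I hand in the job.

```bash
python3 -c "
from station import workorder,r
print(r.sense()['time_s']);print(workorder.finish_job())"
```

```text
36.375
the job is handed in; nothing more can be done
None
```

All four coloured caps are mouth down on the bottles of their own colour, and I handed the job in at 36.4 s with the gripper open and clear of everything.

- **Placement:** the cap tops measured within 2–4 mm of the seated height. My first reading put the blue cap 8 mm off its bottle's axis. A closer look made it about 1–3 mm and showed it upright and flush. The other three were within 5 mm of their axes.
- **Other objects:** in the top view the four bottles and the amber bottle had not shifted. The black cap differed by one pixel (about 2 mm), with a slightly weaker image match than the others.
- **Reported tool position was wrong:** the real fingertips sit about 34 mm above the reported TCP. The first attempt on the pink cap therefore closed on top of it, pressing down at about 6 N without moving it. I confirmed the offset from contact and both cameras, and used it for every later move.
- **Not confirmed by touch:** green, yellow and blue were felt landing on the shoulder at 3–5 N. No contact showed when pink was lowered and released, so its seating rests on the pictures alone.

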